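# Set out the lino-printing station

### The job

Set out the printing station ('behind' means on the side away from the robot, 'left' the robot's left, both following the turn of the slab): lay the large lino block lino side up on the white board, midway between its two wooden stops with the block's long side running from stop to stop, and set the baren knob up on the middle of the block. Lay the roller the way it rests now on the middle of the stone slab, in line with the slab's left and right sides, drum to the back and handle towards the robot; stand the jar behind the slab, opposite the middle of its back edge and about 25 mm clear of it, and stand the squat tin to the left of the jar, in the same row and about 25 mm clear of the jar. Leave the small lino block and the dropper bottle where they are.

Things in the scene. Friction and masses are not known exactly. Their poses are not given: they have to be found in the camera images.
- slab: Stone inking slab, plain dark grey slate, fixed to the table, 130 (x) by 150 (y) by 12 mm high. Origin: centre of its underside, on the table. Its x axis points to its back edge (away from the robot), y to its left edge; it is turned by up to 0.2 rad and lies left or right of the robot.
- board: White printing board, fixed to the table, 130 (x) by 190 (y) by 12 mm high, with two brown wooden stops on top: bars 110 (x) by 14 (y) mm, rising 12 mm above the board, centred at y = +83 and -83 mm, 152 mm clear between them. Origin: centre of its underside, on the table; x points away from the robot, y to the left; turned by up to 0.2 rad.
- block_center (a point): Large lino block: plywood with a red-brown carved lino face on top, 60 (x) by 90 (y) by 22 mm high, 0.12 kg. The point is its centre, 11 mm up; y is its long side, z up. Gripped across its 60 mm width.
- baren_center (a point): Baren (hand pressing pad): dark wooden disc 72 mm across and 12 mm thick, with a pale upright wooden knob in its middle, 28 mm across, tapered at both ends, straight from 22 to 46 mm up; 52 mm high in all, 0.1 kg. The point is on its axis, 26 mm above its underside; z up.
- roller_center (a point): Ink roller, lying flat, 122 mm long, 0.15 kg: black rubber drum 36 mm across, 60 mm wide, and a wooden handle 80 mm long (x -61 to +19 mm), 22 mm wide (y), 9 to 33 mm above the surface, with a steel foot 36 mm wide under its end. The point is in the handle, 21 mm above the surface, near the balance point; x points along the roller to the drum, z up. Grip across the handle.
- roller_drum (a point): Centre of the roller's drum, 43 mm along x from roller_center, 18 mm above the surface it lies on.
- jar_center (a point): Glass jar with a paper label and steel screw cap, upright, 56 mm across and 75 mm high, 0.22 kg. The point is its centre, 37.5 mm up; z up.
- tin_center (a point): Squat round metal ink tin, closed, 60 mm across and 36 mm high, 0.2 kg. The point is its centre, 18 mm up; z up.
- small_block_center (a point): Small lino block, 34 (x) by 50 (y) by 22 mm high, of the same make as the large one: a bystander, to be left alone. The point is its centre, 11 mm up.
- dropper_center (a point): Slim amber dropper bottle with a black cap, 28 mm across and 60 mm high: a bystander, to be left alone. The point is its centre, 30 mm up.

How it is judged:
At the end, for the whole second after the job is handed in: All upright, at rest: block within 13 mm (x, y) and 0.2 rad of the board's middle; baren on it within 13 mm; roller on slab within 15 mm, 0.25 rad, drum back; jar 8-43 mm behind slab, within 15 mm of its centre line; tin left of jar, 9-43 mm clear, 4-44 mm behind slab's back edge line (angle between each of block_center, baren_center, roller_center, jar_center, tin_center's own z axis and vertical below 0.12 rad and linear speed of each of block, baren, roller, jar, tin below 0.02 m/s and x of block_center in the frame of board between -0.013 and 0.013 m and y of block_center in the frame of board between -0.013 and 0.013 m and z of block_center in the frame of board between 0.018 and 0.028 m and angle between the y axis of block_center and the y axis of board, either way round below 0.2 rad and horizontal distance between baren_center and block_center below 0.013 m and z of baren_center in the frame of block_center between 0.032 and 0.042 m and x of roller_center in the frame of slab between -0.015 and 0.015 m and y of roller_center in the frame of slab between -0.015 and 0.015 m and z of roller_center in the frame of slab between 0.028 and 0.038 m and angle between the x axis of roller_center and the x axis of slab, either way round below 0.25 rad and x of roller_drum in the frame of slab above 0 m and x of jar_center in the frame of slab between 0.101 and 0.136 m and y of jar_center in the frame of slab between -0.015 and 0.015 m and height (world z) of jar_center below 0.043 m and x of tin_center in the frame of slab between 0.099 and 0.139 m and y of tin_center in the frame of slab above 0.06 m and horizontal distance between tin_center and jar_center between 0.067 and 0.101 m and height (world z) of tin_center below 0.024 m); the robot touches nothing.
It fails at once if the small lino block is moved by more than 20 mm (distance of small_block_center from where it was at the start of the episode above 0.02 m).
It fails at once if the dropper bottle is moved by more than 20 mm or knocked over (distance of dropper_center from where it was at the start of the episode above 0.02 m).
It also fails if it takes over 125 s, if anything falls off the work surface, if the arm or the gripper's body presses on something with over 40 N, if the wrist force passes 120 N, or if a joint passes its speed limit or range.

### The arm

A 6-joint arm with a two-finger parallel gripper is mounted at the origin on the work surface. World frame = base frame: x ahead of the robot, y to its left, z up, the work surface at z = 0. Lengths are in m, angles in rad, forces in N, time in s.
With the tool pointing down it reaches from about 0.325 to 0.9 m from the base axis. Payload 6.1 kg.
Tool frame: the origin (TCP) lies midway between the tips of the shut fingers; the grasp point (between the pads) lies 19 mm behind it (arm.hold_point_z is the distance from the TCP to the grasp point, in m); z points along the fingers, y is the line along which they close (so a half turn about z gives the same grasp; the last joint's range is limited). The gripper opens to 85 mm and grips with 20 to 120 N. Pads are 22 mm wide; open, the fingers measure 114 mm over their backs; the gripper's body (76 mm by 85 mm) begins 54 mm behind the grasp point. The pads swing forward as they close: fully open they stand 13 mm farther back than shut.
Start: joints at [0.979, 0.22, 1.526, -0, 1.395, -0.126], TCP at [0.281, 0.558, 0.201] pointing down, gripper open.
Joint ranges: [-2.98, 2.98], [-0.91, 2.08], [0.09, 2.57], [-1.24, 4.39], [0.2, 2.65], [-2.68, 2.68]. Speed limits (rad/s): [2.57, 2.57, 3.01, 3.14, 3.14, 3.14].

### API

Orientations are given as a rotation vector (axis times angle).
In Python, from workcell import readout, imaging, hand_in, regions_of, arm gives the robot as it stands.
- The arm moves only by the tool arm_command, never from a script. Its argument "rows" is a list of rows, each an object of numbers: "wx", "wy", "wz": the turn, a rotation vector about the tool's x, y, z in degrees; "tx", "ty", "tz": the shift along the tool's x, y, z in cm; "gripper": the finger opening in cm, from 0 to 8.54. A call has 1 to 8 rows; each row is the pose to reach, as a shift and turn from the pose commanded when the call began, along the tool's axes at that moment; what a row does not reach only later rows make up. A row lasts 1/12 s, in which the tool goes at most 41.7 mm and 7.16 degrees, less where a joint would pass 70% of its speed; a pose out of reach is approached as far as the arm can. A call with a gripper value outside its range is refused whole. The fingers move at their own pace and stop on an object; "newtons" is the grip in N (left out, the last holds). Time passes only in rows, so rows that repeat a pose let the fingers close. It gives the time, the measured TCP pose, the force, the opening and the grip force at its end, in the units of the state.
- readout.get_state(): the state, without advancing time (a new reading comes with each control period).
- imaging.read_camera(name): name is "scene" or "top" or "wrist"; returns the picture (384x512x3 uint8, red, green, blue); there is no depth.
- imaging.calibration(name): a dict with "mtx" (3x3 intrinsics, pixels), "extrinsics" (4x4, takes a point from world to camera coordinates); the wrist camera has in their place "hand_eye" (4x4, takes a point from camera to tool coordinates, whose origin is the TCP and whose axes are the flange's). Camera axes: x right, y down, z forward; pixel columns grow to the right and rows downward; lengths in m; the calibration is good to about 2 mm. A picture is of the moment at which its call begins: read the wrist's pose just before it. calibration takes no time and is no camera call.
- hand_in(): hands the job in; it is judged then, once.
Trained networks look in the newest picture that a camera, given by its name, has taken for a name from the list of things; names that differ only in an ending like _2 or _b are one class to them, and where a whole thing is asked for, a point or a joint stands for the part that bears it (a point fixed in the world has none). Each returns a list of dicts, best first, with "confidence" (0 to 1); they miss things now and then, are a little off and sometimes report something else, mostly with a low value. They report only what shows in the picture. A call takes as long as a camera call.
- regions_of(camera, name): "region" (384x512 bool, what is visible of it) and "bbox" ([left, top, width, height] in pixels, round what is visible of it).
The state is a dict: "time": time; "joints": joint angles; "joint_velocities": joint speeds; "effort": joint torques, N m; "tool_pos": TCP position; "eef_rot": TCP orientation; "wrist_force": force on the tool from outside, world axes, zero at the start; "ft_torque": the same for the moment, N m; "gripper_width": finger opening in m; "gripper_force": force on a finger pad.
Only numpy, scipy, OpenCV 4.12 (cv2) and the standard library are available. Lean on these libraries where they do the work, as an engineer would, in place of code of your own. Each camera call takes 0.05 s, during which the arm holds its last target. There are 200 camera calls.

## Working session

There is one attempt and no reset: what is moved stays moved. The work goes in short steps, Python scripts to look and compute and a tool call to move; the robot and the scene stay as the last step left them, time stands still between calls to the robot, and variables do not carry over. Pictures are saved under pics/ and viewed, at most 14 in all, crops included, and the job is handed in when it is done.

Besides the shell and the picture viewer there is one more tool, called after ">>>" by a JSON object that holds its "method" and its "body", one argument or row to a line. arm_command: Moves the arm, as the interface text tells. Its arguments: {"type":"object","properties":{"rows":{"type":"array","items":{"type":"object","properties":{"wx":{"type":"number"},"wy":{"type":"number"},"wz":{"type":"number"},"tx":{"type":"number"},"ty":{"type":"number"},"tz":{"type":"number"},"gripper":{"type":"number"}}}},"newtons":{"type":"number"}},"required":["rows"]}

```bash
mkdir -p pics; ls; python3 - <<'E'
from workcell import readout, imaging, regions_of
import cv2, numpy as np
s=readout.get_state(); print({k:np.round(v,3).tolist() for k,v in s.items()})
for c in ("top","scene"):
    im=imaging.read_camera(c); cv2.imwrite(f"pics/{c}0.png",im[:,:,::-1])
    k=imaging.calibration(c); print(c,k["mtx"],np.round(k["extrinsics"],3).tolist())
print(imaging.calibration("wrist"))
E
```

```text
pics
{'time': 0.0, 'joints': [0.979, 0.221, 1.528, 0.0, 1.395, -0.126], 'joint_velocities': [0.0, 0.001, -0.0, -0.0, -0.001, 0.0], 'effort': [-0.001, -49.688, -38.941, 0.0, 0.01, 0.0], 'tool_pos': [0.28, 0.558, 0.2], 'eef_rot': [-0.725, -3.056, 0.003], 'wrist_force': [0.198, 0.67, -0.682], 'ft_torque': [0.054, 0.028, 0.039], 'gripper_force': 0.0, 'gripper_width': 0.086}
top [[457.69697813   0.         252.8189516 ]
 [  0.         457.69697813 196.9771878 ]
 [  0.           0.           1.        ]] [[-0.018, -1.0, -0.007, 0.015], [-0.99, 0.019, -0.137, 0.574], [0.137, 0.004, -0.991, 1.155], [0.0, 0.0, 0.0, 1.0]]
scene [[487.75342936   0.         253.21327367]
 [  0.         487.75342936 187.04366179]
 [  0.           0.           1.        ]] [[0.793, 0.609, -0.007, -0.455], [0.472, -0.623, -0.623, -0.241], [-0.384, 0.491, -0.782, 1.259], [0.0, 0.0, 0.0, 1.0]]
{'mtx': array([[307.95687639,   0.        , 254.43523471],
       [  0.        , 307.95687639, 190.03949819],
       [  0.        ,   0.        ,   1.        ]]), 'hand_eye': array([[ 3.62353244e-04, -9.53126740e-01, -3.02571125e-01,
         7.78865702e-02],
       [ 9.99999771e-01,  5.18197962e-04, -4.34790905e-04,
        -5.34750423e-04],
       [ 5.71202578e-04, -3.02570898e-01,  9.53126710e-01,
        -1.71707262e-01],
       [ 0.00000000e+00,  0.00000000e+00,  0.00000000e+00,
         1.00000000e+00]])}
```

View pics/top0.png

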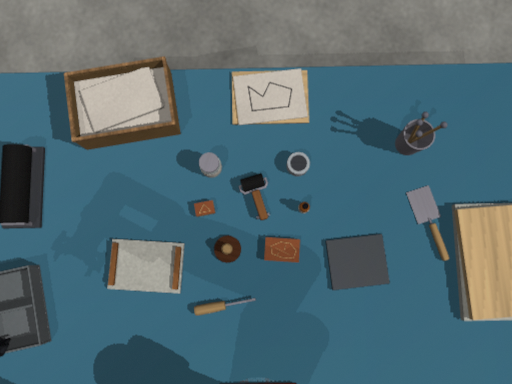

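View pics/scene0.png

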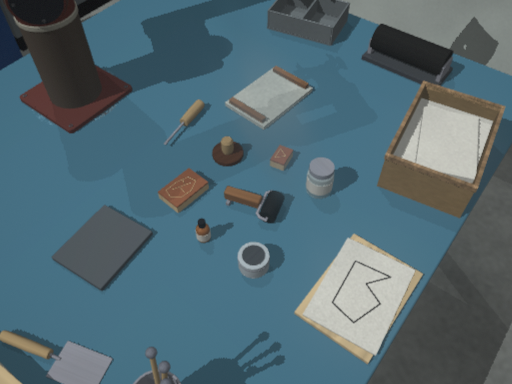

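```bash
cat > h.py <<'E'
import numpy as np, cv2
from scipy.optimize import minimize
from scipy.spatial.transform import Rotation as R
from workcell import readout, imaging, regions_of
def box(x0,x1,y0,y1,z0,z1): return np.array([[x,y,z] for x in(x0,x1) for y in(y0,y1) for z in(z0,z1)])/1000.
def cyl(r,z0,z1,x=0):
    a=np.linspace(0,2*np.pi,24,endpoint=False)
    return np.array([[x+r*np.cos(t),r*np.sin(t),z] for t in a for z in(z0,z1)])/1000.
def drum():
    a=np.linspace(0,2*np.pi,24,endpoint=False)
    return np.array([[43+18*np.cos(t),y,18+18*np.sin(t)] for t in a for y in(-30,30)])/1000.
M=dict(slab=[box(-65,65,-75,75,0,12)],board=[box(-65,65,-95,95,0,12),box(-55,55,76,90,0,24),box(-55,55,-90,-76,0,24)],
 block_center=[box(-30,30,-45,45,0,22)],baren_center=[cyl(36,0,12),cyl(14,12,50)],
 roller_center=[drum(),box(-61,19,-11,11,9,33)],jar_center=[cyl(28,0,75)],tin_center=[cyl(30,0,36)],
 small_block_center=[box(-17,17,-25,25,0,22)],dropper_center=[cyl(14,0,38),cyl(8,38,60)])
ROUND=("baren_center","jar_center","tin_center","dropper_center")
def cam(name):
    """image, K, world->camera"""
    k=imaging.calibration(name)
    s=readout.get_state(); im=imaging.read_camera(name)
    if name!="wrist": return im,k["mtx"],np.array(k["extrinsics"])
    T=np.eye(4); T[:3,:3]=R.from_rotvec(s["eef_rot"]).as_matrix(); T[:3,3]=s["tool_pos"]
    return im,k["mtx"],np.linalg.inv(T@k["hand_eye"])
S=4
def render(name,p,K,E,z=0):
    m=np.zeros((384*S,512*S),np.uint8); c,s=np.cos(p[2]),np.sin(p[2])
    for q in M[name]:
        w=np.c_[c*q[:,0]-s*q[:,1]+p[0],s*q[:,0]+c*q[:,1]+p[1],q[:,2]+z]
        v=(w@E[:3,:3].T+E[:3,3])@K.T
        u=(v[:,:2]/v[:,2:]+.5)*S
        cv2.fillConvexPoly(m,cv2.convexHull(np.round(u*16).astype(np.int32)),1,shift=4)
    return m
def ground(K,E,u,z):
    d=E[:3,:3].T@np.linalg.inv(K)@np.r_[u,1]; o=-E[:3,:3].T@E[:3,3]
    return o+d*(z-o[2])/d[2]
def fit(name,obs,p0,z=0):
    """obs: list of (mask,K,E); p0=(x,y,yaw)"""
    big=[cv2.resize(m.astype(np.uint8),None,fx=S,fy=S,interpolation=0) for m,_,_ in obs]
    def cost(p):
        p=np.r_[p[:2],p[2]if len(p)>2 else 0]; t=0
        for b,(m,K,E) in zip(big,obs):
            r=render(name,p,K,E,z); t+=1-(r&b).sum()/max(1,(r|b).sum())
        return t/len(obs)
    best=None
    for yaw in ([None] if name in ROUND else ([0] if name in("slab","board") else p0[2])):
        x=np.array(p0[:2] if yaw is None else [*p0[:2],yaw],float)
        sim=np.vstack([x]+[x+d for d in np.diag([.012,.012,.2][:len(x)])])
        r=minimize(cost,x,method="Nelder-Mead",options=dict(initial_simplex=sim,xatol=2e-4,fatol=1e-4,maxiter=150))
        if best is None or r.fun<best.fun: best=r
    return best.x,best.fun
def mask(c,name):
    r=regions_of(c,name)
    return [(x["region"],x["confidence"]) for x in r]
E
cat > a.py <<'E'
from h import *
C={c:cam(c) for c in("top","scene")}
out={}
for n in M:
    obs=[]
    for c in C:
        r=mask(c,n); print(n,c,[(round(k,2),int(m.sum()),np.round(np.argwhere(m).mean(0)[::-1]).tolist()) for m,k in r[:3]])
        if r: obs.append((r[0][0],*C[c][1:]))
    if not obs: continue
    u=np.argwhere(obs[0][0]).mean(0)[::-1]; g=ground(*obs[0][1:],u,.015)
    for o in [obs]+[[x] for x in obs]:
        p,f=fit(n,o,(g[0],g[1],np.arange(-1.57,3.2 if n=="roller_center" else 1.5,.52)),0); print("   ",np.round(p,4),round(f,3))
E
python3 a.py
```

```text
slab top [(0.88, 2951, [356.0, 261.0])]
slab scene [(0.67, 4607, [103.0, 247.0])]
    [ 0.4054 -0.2658  0.1013] 0.05
    [ 0.4048 -0.2638  0.0959] 0.023
    [ 0.4062 -0.2695  0.0959] 0.022
board top [(0.64, 3667, [146.0, 265.0])]
board scene [(0.7, 2912, [269.0, 97.0])]
    [ 0.4053  0.2882 -0.0767] 0.049
    [ 0.4043  0.2906 -0.0783] 0.021
    [ 0.4065  0.2847 -0.0904] 0.032
block_center top [(0.67, 811, [281.0, 249.0])]
block_center scene [(0.82, 1256, [183.0, 190.0])]
    [ 0.4398 -0.0687 -0.0634] 0.084
    [ 0.4394 -0.0672 -0.0794] 0.037
    [ 0.4412 -0.0726 -0.0687] 0.031
baren_center top [(0.96, 575, [227.0, 248.0])]
baren_center scene [(0.98, 673, [227.0, 152.0])]
    [0.4441 0.0749] 0.124
    [0.4441 0.0761] 0.055
    [0.4453 0.0697] 0.098
roller_center top [(0.75, 655, [255.0, 192.0])]
roller_center scene [(0.61, 1124, [257.0, 202.0])]
    [ 0.5773 -0.0081  0.2702] 0.21
    [ 0.5774 -0.0058  0.2918] 0.188
    [ 0.5783 -0.0127  0.3097] 0.151
jar_center top [(0.6, 420, [209.0, 165.0])]
jar_center scene [(0.56, 993, [320.0, 178.0])]
    [0.6639 0.1156] 0.14
    [0.6628 0.117 ] 0.145
    [0.667  0.1108] 0.073
tin_center top [(0.67, 437, [297.0, 163.0])]
tin_center scene [(0.81, 989, [254.0, 260.0]), (0.38, 392, [281.0, 158.0])]
    [ 0.6665 -0.1175] 0.11
    [ 0.6662 -0.1157] 0.056
    [ 0.6681 -0.1217] 0.034
small_block_center top [(0.83, 264, [204.0, 208.0])]
small_block_center scene [(0.91, 408, [281.0, 157.0]), (0.72, 2811, [269.0, 97.0])]
    [0.5528 0.1344 0.1713] 0.113
    [0.5528 0.1358 0.1523] 0.071
    [0.5538 0.1302 0.1793] 0.047
dropper_center top []
dropper_center scene [(0.62, 288, [203.0, 231.0]), (0.2, 4469, [103.0, 247.0])]
    [ 0.5497 -0.1324] 0.116
    [ 0.5497 -0.1324] 0.116
```

```bash
cat > go.py <<'E'
# go.py x y z yaw_deg : rows (cm, deg) from the current pose to the TCP target, tool down, tool y along yaw (mod 180)
import sys; from h import *
def go(x,y,z,yaw):
    s=readout.get_state(); Rm=R.from_rotvec(s["eef_rot"]); P=np.array(s["tool_pos"]); t=np.array([x,y,z])
    T=[]
    for a in (yaw,yaw+180,yaw-180):
        a=np.radians((a+180)%360-180); ty=np.array([np.cos(a),np.sin(a),0]); tz=np.array([0,0,-1.])
        Q=R.from_matrix(np.c_[np.cross(ty,tz),ty,tz]); j6=(np.arctan2(y,x)-a+np.pi)%(2*np.pi)-np.pi
        if abs(j6)<2.3: T.append(((Rm.inv()*Q).magnitude(),j6,Q))
    T.sort(key=lambda q:q[0]); mag,j6,Q=T[0]
    n=int(max(1,np.ceil(max(np.linalg.norm(t-P)/.29,np.degrees(mag)/50))))
    w=(Rm.inv()*Q).as_rotvec()
    print("from",P.round(4),"j6 target",round(j6,2))
    for i in range(n):
        Ri=Rm*R.from_rotvec(w*i/n); d=Ri.inv().apply((t-P)/n)*100
        print("call",i+1,"t",d.round(2),"w",np.degrees(w/n).round(1),"minrows",int(np.ceil(max(np.linalg.norm(d)/4.1,np.degrees(mag)/n/7))))
if __name__=="__main__": go(*map(float,sys.argv[1:]))
E
python3 go.py .50 0.03 .22 10;  python3 - <<'E'
E
```

```text
from [0.2807 0.5584 0.2014] j6 target -0.11
call 1 t [-21.66 -18.68  -0.93] w [ 0.  -0.  26.7] minrows 7
call 2 t [-27.74  -6.98  -0.93] w [ 0.  -0.  26.7] minrows 7
```

>>> {"method": "arm_command", "body": {
  "rows": [
    {"tx": -21.7, "ty": -18.7, "tz": -0.9, "wz": 26.7},
    {"tx": -21.7, "ty": -18.7, "tz": -0.9, "wz": 26.7},
    {"tx": -21.7, "ty": -18.7, "tz": -0.9, "wz": 26.7},
    {"tx": -21.7, "ty": -18.7, "tz": -0.9, "wz": 26.7},
    {"tx": -21.7, "ty": -18.7, "tz": -0.9, "wz": 26.7},
    {"tx": -21.7, "ty": -18.7, "tz": -0.9, "wz": 26.7},
    {"tx": -21.7, "ty": -18.7, "tz": -0.9, "wz": 26.7},
    {"tx": -21.7, "ty": -18.7, "tz": -0.9, "wz": 26.7}
  ]
}}

```text
invalid input
```

>>> {"method": "arm_command", "body": {
  "rows": [
    {"tx": -27.7, "ty": -7, "tz": -0.9, "wz": 26.7},
    {"tx": -27.7, "ty": -7, "tz": -0.9, "wz": 26.7},
    {"tx": -27.7, "ty": -7, "tz": -0.9, "wz": 26.7},
    {"tx": -27.7, "ty": -7, "tz": -0.9, "wz": 26.7},
    {"tx": -27.7, "ty": -7, "tz": -0.9, "wz": 26.7},
    {"tx": -27.7, "ty": -7, "tz": -0.9, "wz": 26.7},
    {"tx": -27.7, "ty": -7, "tz": -0.9, "wz": 26.7},
    {"tx": -27.7, "ty": -7, "tz": -0.9, "wz": 26.7}
  ]
}}

```text
invalid input
```

>>> {"method": "arm_command", "body": {
  "rows": [
    {"tx": -21.7, "ty": -18.7, "tz": -0.9, "wx": 0, "wy": 0, "wz": 26.7, "gripper": 8.5},
    {"tx": -21.7, "ty": -18.7, "tz": -0.9, "wx": 0, "wy": 0, "wz": 26.7, "gripper": 8.5},
    {"tx": -21.7, "ty": -18.7, "tz": -0.9, "wx": 0, "wy": 0, "wz": 26.7, "gripper": 8.5},
    {"tx": -21.7, "ty": -18.7, "tz": -0.9, "wx": 0, "wy": 0, "wz": 26.7, "gripper": 8.5},
    {"tx": -21.7, "ty": -18.7, "tz": -0.9, "wx": 0, "wy": 0, "wz": 26.7, "gripper": 8.5},
    {"tx": -21.7, "ty": -18.7, "tz": -0.9, "wx": 0, "wy": 0, "wz": 26.7, "gripper": 8.5},
    {"tx": -21.7, "ty": -18.7, "tz": -0.9, "wx": 0, "wy": 0, "wz": 26.7, "gripper": 8.5},
    {"tx": -21.7, "ty": -18.7, "tz": -0.9, "wx": 0, "wy": 0, "wz": 26.7, "gripper": 8.5}
  ]
}}

```text
time: 1.77
tool_pos: [0.3931, 0.2888, 0.2109]
eef_rot: [1.417, 2.801, -0.002]
wrist_force: [0.6, 0.4, -0.5]
gripper_width: 0.0851
gripper_force: 0.0
```

>>> {"method": "arm_command", "body": {
  "rows": [
    {"tx": -27.7, "ty": -7, "tz": -0.9, "wx": 0, "wy": 0, "wz": 26.7, "gripper": 8.5},
    {"tx": -27.7, "ty": -7, "tz": -0.9, "wx": 0, "wy": 0, "wz": 26.7, "gripper": 8.5},
    {"tx": -27.7, "ty": -7, "tz": -0.9, "wx": 0, "wy": 0, "wz": 26.7, "gripper": 8.5},
    {"tx": -27.7, "ty": -7, "tz": -0.9, "wx": 0, "wy": 0, "wz": 26.7, "gripper": 8.5},
    {"tx": -27.7, "ty": -7, "tz": -0.9, "wx": 0, "wy": 0, "wz": 26.7, "gripper": 8.5},
    {"tx": -27.7, "ty": -7, "tz": -0.9, "wx": 0, "wy": 0, "wz": 26.7, "gripper": 8.5},
    {"tx": -27.7, "ty": -7, "tz": -0.9, "wx": 0, "wy": 0, "wz": 26.7, "gripper": 8.5},
    {"tx": -27.7, "ty": -7, "tz": -0.9, "wx": 0, "wy": 0, "wz": 26.7, "gripper": 8.5}
  ]
}}

```text
time: 2.43
tool_pos: [0.5017, 0.0243, 0.2199]
eef_rot: [2.026, 2.397, -0.001]
wrist_force: [-0.7, 0.9, -0.6]
gripper_width: 0.085
gripper_force: 0.0
```

```bash
cat > look.py <<'E'
# look.py name... : wrist measurement of each; optional name@z surface height
import sys; from h import *
G=dict(slab=(.405,-.266),board=(.405,.288),block_center=(.44,-.068),baren_center=(.444,.075),roller_center=(.577,-.008),jar_center=(.664,.115),tin_center=(.667,-.118),small_block_center=(.553,.134),dropper_center=(.55,-.132))
im,K,E=cam("wrist")
for a in sys.argv[1:]:
    if a.endswith(".png"): cv2.imwrite(a,im[:,:,::-1]); continue
    n,_,z=a.partition("@"); z=float(z or 0)
    r=mask("wrist",n)
    if not r: print(n,"none"); continue
    m=r[0][0]; u=np.argwhere(m).mean(0)[::-1]; g=ground(K,E,u,.015+z); edge=m[0].any()|m[-1].any()|m[:,0].any()|m[:,-1].any()
    yaws=np.arange(-1.57,4.6 if n=="roller_center" else 1.5,.52)
    p,f=fit(n,[(m,K,E)],(g[0],g[1],yaws),z); print(n,[round(k,2) for _,k in r],"px",u.round(),"fit",np.round(p,4),"iou",round(1-f,3),"CUT" if edge else "")
E
python3 look.py pics/w1.png block_center baren_center roller_center small_block_center dropper_center jar_center tin_center
```

```text
block_center [0.9] px [196. 218.] fit [ 0.4386 -0.0716 -0.0874] iou 0.977 
baren_center [0.72] px [213. 109.] fit [0.4436 0.0717] iou 0.946 
roller_center [0.7] px [319. 192.] fit [ 0.5755 -0.0089  0.2687] iou 0.859 
small_block_center [0.83] px [313.  72.] fit [ 0.5516  0.1307 -2.9739] iou 0.932 
dropper_center [0.76] px [269. 275.] fit [ 0.5476 -0.1313] iou 0.882 
jar_center [0.68] px [416. 107.] fit [0.6607 0.1125] iou 0.928 
tin_center [0.72] px [338. 276.] fit [ 0.6439 -0.1238] iou 0.27
```

View pics/w1.png

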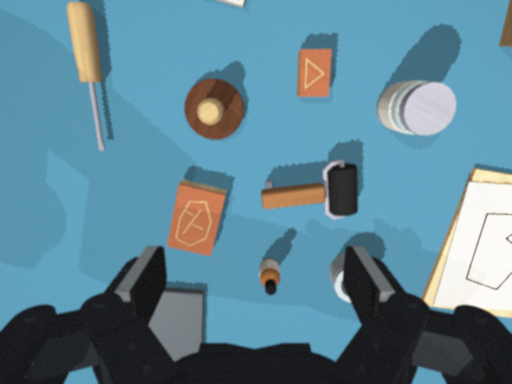

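```bash
python3 go.py .662 -.1195 .16 -43
```

```text
from [0.4993 0.0311 0.2194] j6 target 0.57
call 1 t [-8.83  6.7   2.97] w [ 0.  -0.  26.5] minrows 4
call 2 t [-4.91  9.94  2.97] w [ 0.  -0.  26.5] minrows 4
```

>>> {"method": "arm_command", "body": {
  "rows": [
    {"tx": -17.7, "ty": 13.4, "tz": 5.9, "wx": 0, "wy": 0, "wz": 53, "gripper": 8.5},
    {"tx": -17.7, "ty": 13.4, "tz": 5.9, "wx": 0, "wy": 0, "wz": 53, "gripper": 8.5},
    {"tx": -17.7, "ty": 13.4, "tz": 5.9, "wx": 0, "wy": 0, "wz": 53, "gripper": 8.5},
    {"tx": -17.7, "ty": 13.4, "tz": 5.9, "wx": 0, "wy": 0, "wz": 53, "gripper": 8.5},
    {"tx": -17.7, "ty": 13.4, "tz": 5.9, "wx": 0, "wy": 0, "wz": 53, "gripper": 8.5},
    {"tx": -17.7, "ty": 13.4, "tz": 5.9, "wx": 0, "wy": 0, "wz": 53, "gripper": 8.5},
    {"tx": -17.7, "ty": 13.4, "tz": 5.9, "wx": 0, "wy": 0, "wz": 53, "gripper": 8.5},
    {"tx": -17.7, "ty": 13.4, "tz": 5.9, "wx": 0, "wy": 0, "wz": 53, "gripper": 8.5}
  ]
}}

```text
time: 3.5
tool_pos: [0.6623, -0.1216, 0.1586]
eef_rot: [-2.885, -1.24, 0.003]
wrist_force: [-0.6, 0.3, 0.5]
gripper_width: 0.0849
gripper_force: 0.0
```

```bash
sed -i 's/\.29,/.315,/; s#/50)#/56)#' go.py; python3 look.py pics/w2.png tin_center; python3 go.py .6645 -.1195 .003 -43
```

```text
tin_center [0.84] px [256. 168.] fit [ 0.6649 -0.1202] iou 0.952 
from [ 0.6621 -0.1207  0.1597] j6 target 0.57
call 1 t [ 0.26  0.11 15.67] w [-0.1  0.  -0.1] minrows 4
```

View pics/w2.png

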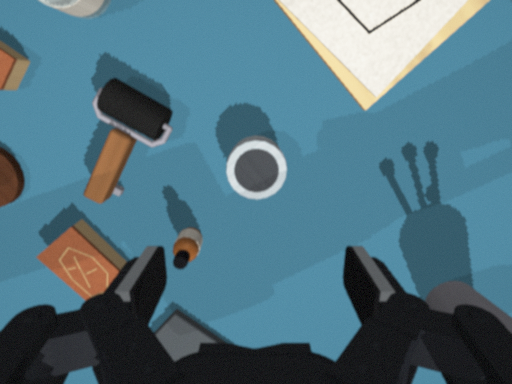

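>>> {"method": "arm_command", "body": {
  "rows": [
    {"tx": 0.2, "ty": 0, "tz": 4, "wx": 0, "wy": 0, "wz": 0, "gripper": 8.5},
    {"tx": 0.2, "ty": 0, "tz": 8, "wx": 0, "wy": 0, "wz": 0, "gripper": 8.5},
    {"tx": 0.2, "ty": 0, "tz": 12, "wx": 0, "wy": 0, "wz": 0, "gripper": 8.5},
    {"tx": 0.2, "ty": 0, "tz": 14, "wx": 0, "wy": 0, "wz": 0, "gripper": 8.5},
    {"tx": 0.2, "ty": 0, "tz": 15, "wx": 0, "wy": 0, "wz": 0, "gripper": 8.5},
    {"tx": 0.2, "ty": 0, "tz": 15.8, "wx": 0, "wy": 0, "wz": 0, "gripper": 8.5},
    {"tx": 0.2, "ty": 0, "tz": 15.9, "wx": 0, "wy": 0, "wz": 0, "gripper": 8.5},
    {"tx": 0.2, "ty": 0, "tz": 15.9, "wx": 0, "wy": 0, "wz": 0, "gripper": 8.5}
  ]
}}

```text
time: 4.27
tool_pos: [0.6647, -0.1201, 0.003]
eef_rot: [2.88, 1.251, 0.003]
wrist_force: [0.7, 0.1, -0.1]
gripper_width: 0.0853
gripper_force: 0.0
```

>>> {"method": "arm_command", "body": {
  "newtons": 70,
  "rows": [
    {"tx": 0, "ty": 0, "tz": 0, "wx": 0, "wy": 0, "wz": 0, "gripper": 5},
    {"tx": 0, "ty": 0, "tz": 0, "wx": 0, "wy": 0, "wz": 0, "gripper": 5},
    {"tx": 0, "ty": 0, "tz": 0, "wx": 0, "wy": 0, "wz": 0, "gripper": 5},
    {"tx": 0, "ty": 0, "tz": 0, "wx": 0, "wy": 0, "wz": 0, "gripper": 5},
    {"tx": 0, "ty": 0, "tz": 0, "wx": 0, "wy": 0, "wz": 0, "gripper": 5},
    {"tx": 0, "ty": 0, "tz": 0, "wx": 0, "wy": 0, "wz": 0, "gripper": 5},
    {"tx": 0, "ty": 0, "tz": 0, "wx": 0, "wy": 0, "wz": 0, "gripper": 5},
    {"tx": 0, "ty": 0, "tz": 0, "wx": 0, "wy": 0, "wz": 0, "gripper": 5}
  ]
}}

```text
time: 4.93
tool_pos: [0.6644, -0.1202, 0.0031]
eef_rot: [2.881, 1.25, 0.003]
wrist_force: [-1.9, 0.9, 6.5]
gripper_width: 0.0502
gripper_force: 3.2
```

```bash
python3 look.py pics/w3.png; python3 - <<'E'
from h import *
a=cam("top"); b=cam("scene")
for n,c in(("t",a),("s",b)): cv2.imwrite(f"pics/{n}3.png",c[0][:,:,::-1])
E
python3 - <<'E'
import cv2,numpy as np
a=cv2.imread('pics/w3.png');b=cv2.imread('pics/s3.png')[180:340,170:360];
b=cv2.resize(b,None,fx=2.4,fy=2.4)
cv2.imwrite('pics/c3.png',np.hstack([cv2.resize(a,(340,255)),cv2.resize(b,(303,255))]))
E
```

```text
(no output)
```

View pics/c3.png

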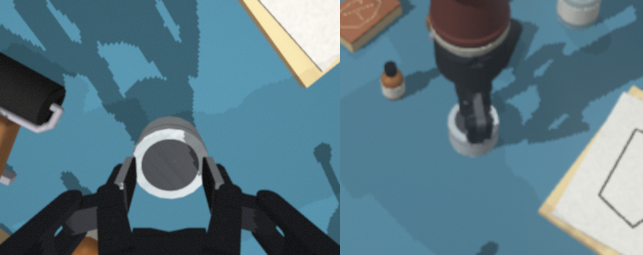

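```bash
python3 look.py tin_center; python3 - <<'E'
from h import *
im,K,E=cam("wrist"); 
for z in (.003,.022,.036):
    for p in ([.6644,-.1202],):
        v=K@(E[:3,:3]@np.r_[p,z]+E[:3,3]); print(z,v[:2]/v[2])
s=readout.get_state(); print(s["gripper_width"],s["tool_pos"])
E
```

```text
tin_center [0.92] px [255. 238.] fit [ 0.6656 -0.1197] iou 0.924 
0.003 [254.7194932  224.71909076]
0.022 [254.81509536 238.90424474]
0.036 [254.89978491 251.47021946]
0.050249320760259085 [ 0.66440794 -0.12026201  0.00309811]
```

```bash
python3 - <<'E'
import cv2,numpy as np
a=cv2.imread('pics/w3.png')[150:384,130:390];b=cv2.imread('pics/s3.png')[225:295,220:290]
cv2.imwrite('pics/d3.png',np.hstack([cv2.resize(a,(444,400),interpolation=3),cv2.resize(b,(350,400),interpolation=2)]))
E
```

```text
(no output)
```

View pics/d3.png

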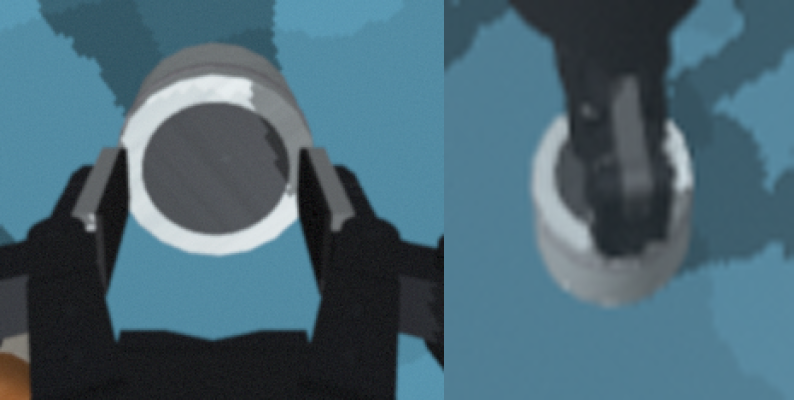

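>>> {"method": "arm_command", "body": {
  "newtons": 70,
  "rows": [
    {"tx": 0, "ty": 0, "tz": 0, "wx": 0, "wy": 0, "wz": 0, "gripper": 4.2},
    {"tx": 0, "ty": 0, "tz": 0, "wx": 0, "wy": 0, "wz": 0, "gripper": 4.2},
    {"tx": 0, "ty": 0, "tz": 0, "wx": 0, "wy": 0, "wz": 0, "gripper": 4.2}
  ]
}}

```text
time: 5.48
tool_pos: [0.6648, -0.1201, 0.0044]
eef_rot: [2.881, 1.25, 0.003]
wrist_force: [-3.5, 2.3, 12.2]
gripper_width: 0.0421
gripper_force: 6.3
```

```bash
python3 look.py pics/w4.png tin_center; python3 - <<'E'
import cv2
a=cv2.imread('pics/w4.png')[150:384,130:390]
cv2.imwrite('pics/d4.png',cv2.resize(a,(444,400),interpolation=3))
E
```

```text
tin_center [0.68] px [255. 236.] fit [ 0.6654 -0.1193] iou 0.866
```

View pics/d4.png

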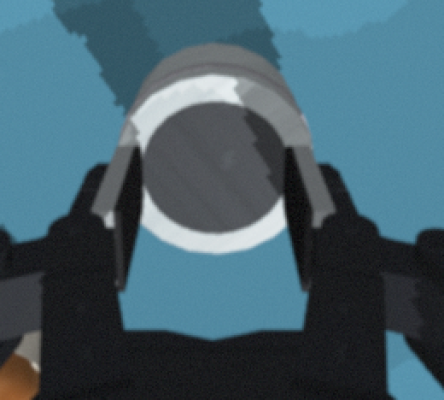

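```bash
python3 - <<'E'
from h import *
k=imaging.calibration("wrist"); H=np.linalg.inv(k["hand_eye"]); K=k["mtx"]
for x in (.011,0,-.011):
  for z in (0,-.01,-.02,-.03,-.04):
    v=K@(H[:3,:3]@np.array([x,-.021,z])+H[:3,3]); print(x,z,(v[:2]/v[2]).round(0))
E
```

```text
0.011 0 [220. 208.]
0.011 -0.01 [218. 214.]
0.011 -0.02 [216. 221.]
0.011 -0.03 [213. 229.]
0.011 -0.04 [210. 238.]
0 0 [220. 225.]
0 -0.01 [218. 232.]
0 -0.02 [216. 240.]
0 -0.03 [214. 249.]
0 -0.04 [211. 259.]
-0.011 0 [221. 241.]
-0.011 -0.01 [219. 249.]
-0.011 -0.02 [217. 258.]
-0.011 -0.03 [215. 268.]
-0.011 -0.04 [212. 279.]
```

```bash
python3 - <<'E'
from workcell import arm
print({a:getattr(arm,a) for a in dir(arm) if not a.startswith('__')})
E
```

```text
{'PlanningError': <class 'workcell.PlanningError'>, 'hold_point_z': 0.0187}
```

>>> {"method": "arm_command", "body": {
  "rows": [
    {"tx": 0, "ty": 0, "tz": -1, "wx": 0, "wy": 0, "wz": 0, "gripper": 8.5},
    {"tx": 0, "ty": 0, "tz": -3, "wx": 0, "wy": 0, "wz": 0, "gripper": 8.5},
    {"tx": 0, "ty": 0, "tz": -3, "wx": 0, "wy": 0, "wz": 0, "gripper": 8.5},
    {"tx": 0, "ty": 0, "tz": -3, "wx": 0, "wy": 0, "wz": 0, "gripper": 8.5},
    {"tx": 0, "ty": 0, "tz": -3, "wx": 0, "wy": 0, "wz": 0, "gripper": 8.5},
    {"tx": 0, "ty": 0, "tz": -3, "wx": 0, "wy": 0, "wz": 0, "gripper": 8.5}
  ]
}}

```text
time: 6.08
tool_pos: [0.6626, -0.1198, 0.0301]
eef_rot: [-2.881, -1.25, 0.002]
wrist_force: [-0.5, 0.7, -0.0]
gripper_width: 0.0852
gripper_force: 0.0
```

>>> {"method": "arm_command", "body": {
  "rows": [
    {"tx": 0.2, "ty": 0, "tz": 1.5, "wx": 0, "wy": 0, "wz": 0, "gripper": 8.5},
    {"tx": 0.2, "ty": 0, "tz": 2.8, "wx": 0, "wy": 0, "wz": 0, "gripper": 8.5},
    {"tx": 0.2, "ty": 0, "tz": 3.5, "wx": 0, "wy": 0, "wz": 0, "gripper": 8.5},
    {"tx": 0.2, "ty": 0, "tz": 4, "wx": 0, "wy": 0, "wz": 0, "gripper": 8.5},
    {"tx": 0.2, "ty": 0, "tz": 4.4, "wx": 0, "wy": 0, "wz": 0, "gripper": 8.5},
    {"tx": 0.2, "ty": 0, "tz": 4.7, "wx": 0, "wy": 0, "wz": 0, "gripper": 8.5},
    {"tx": 0.2, "ty": 0, "tz": 4.7, "wx": 0, "wy": 0, "wz": 0, "gripper": 8.5}
  ]
}}

```text
time: 6.67
tool_pos: [0.6644, -0.1185, -0.0165]
eef_rot: [-2.881, -1.25, 0.001]
wrist_force: [-0.6, 0.0, -0.2]
gripper_width: 0.0852
gripper_force: 0.0
```

>>> {"method": "arm_command", "body": {
  "rows": [
    {"tx": 0, "ty": 0, "tz": 0.4, "wx": 0, "wy": 0, "wz": 0, "gripper": 8.5},
    {"tx": 0, "ty": 0, "tz": 0.8, "wx": 0, "wy": 0, "wz": 0, "gripper": 8.5},
    {"tx": 0, "ty": 0, "tz": 1.0, "wx": 0, "wy": 0, "wz": 0, "gripper": 8.5},
    {"tx": 0, "ty": 0, "tz": 1.0, "wx": 0, "wy": 0, "wz": 0, "gripper": 8.5}
  ]
}}

```text
time: 7.0
tool_pos: [0.6644, -0.1185, -0.0262]
eef_rot: [-2.882, -1.25, 0.001]
wrist_force: [-0.1, 0.5, -0.2]
gripper_width: 0.0851
gripper_force: 0.0
```

>>> {"method": "arm_command", "body": {
  "newtons": 70,
  "rows": [
    {"tx": 0, "ty": 0, "tz": 0, "wx": 0, "wy": 0, "wz": 0, "gripper": 5},
    {"tx": 0, "ty": 0, "tz": 0, "wx": 0, "wy": 0, "wz": 0, "gripper": 5},
    {"tx": 0, "ty": 0, "tz": 0, "wx": 0, "wy": 0, "wz": 0, "gripper": 5},
    {"tx": 0, "ty": 0, "tz": 0, "wx": 0, "wy": 0, "wz": 0, "gripper": 5},
    {"tx": 0, "ty": 0, "tz": 0, "wx": 0, "wy": 0, "wz": 0, "gripper": 5},
    {"tx": 0, "ty": 0, "tz": 0, "wx": 0, "wy": 0, "wz": 0, "gripper": 5},
    {"tx": 0, "ty": 0, "tz": 0, "wx": 0, "wy": 0, "wz": 0, "gripper": 5},
    {"tx": 0, "ty": 0, "tz": 0, "wx": 0, "wy": 0, "wz": 0, "gripper": 5}
  ]
}}

```text
time: 7.67
tool_pos: [0.6656, -0.1188, -0.0247]
eef_rot: [2.881, 1.25, 0.002]
wrist_force: [1.3, -1.0, 5.1]
gripper_width: 0.0572
gripper_force: 75.5
```

>>> {"method": "arm_command", "body": {
  "rows": [
    {"tx": 0, "ty": 0, "tz": -2, "wx": 0, "wy": 0, "wz": 0, "gripper": 5},
    {"tx": 0, "ty": 0, "tz": -5, "wx": 0, "wy": 0, "wz": 0, "gripper": 5},
    {"tx": 0, "ty": 0, "tz": -8, "wx": 0, "wy": 0, "wz": 0, "gripper": 5},
    {"tx": 0, "ty": 0, "tz": -11, "wx": 0, "wy": 0, "wz": 0, "gripper": 5},
    {"tx": 0, "ty": 0, "tz": -11, "wx": 0, "wy": 0, "wz": 0, "gripper": 5}
  ]
}}

```text
time: 8.08
tool_pos: [0.6686, -0.1196, 0.0913]
eef_rot: [2.876, 1.248, 0.012]
wrist_force: [1.4, 0.3, 0.1]
gripper_width: 0.0572
gripper_force: 75.1
```

```bash
python3 look.py slab dropper_center tin_center; python3 go.py .5081 -.1845 .085 -43
```

```text
slab [0.55] px [138. 380.] fit [ 0.36   -0.2676 -0.0056] iou 0.671 CUT
dropper_center none
tin_center [0.88] px [254. 269.] fit [ 0.6397 -0.1469] iou 0.292 
from [ 0.6631 -0.118   0.082 ] j6 target 0.4
call 1 t [-15.44  -6.78  -0.25] w [-0.2  0.1 -0.1] minrows 5
```

>>> {"method": "arm_command", "body": {
  "rows": [
    {"tx": -3, "ty": -1.3, "tz": -0.2, "wx": 0, "wy": 0, "wz": 0, "gripper": 5},
    {"tx": -6, "ty": -2.7, "tz": -0.2, "wx": 0, "wy": 0, "wz": 0, "gripper": 5},
    {"tx": -9, "ty": -4, "tz": -0.2, "wx": 0, "wy": 0, "wz": 0, "gripper": 5},
    {"tx": -12, "ty": -5.3, "tz": -0.2, "wx": 0, "wy": 0, "wz": 0, "gripper": 5},
    {"tx": -14.5, "ty": -6.4, "tz": -0.2, "wx": 0, "wy": 0, "wz": 0, "gripper": 5},
    {"tx": -15.4, "ty": -6.8, "tz": -0.2, "wx": 0, "wy": 0, "wz": 0, "gripper": 5},
    {"tx": -15.4, "ty": -6.8, "tz": -0.2, "wx": 0, "wy": 0, "wz": 0, "gripper": 5}
  ]
}}

```text
time: 8.87
tool_pos: [0.5065, -0.1845, 0.084]
eef_rot: [-2.88, -1.246, 0.005]
wrist_force: [0.0, 0.7, -2.6]
gripper_width: 0.0573
gripper_force: 75.3
```

```bash
python3 go.py .5081 -.1845 -.0255 -43; python3 look.py pics/w5.png; python3 - <<'E'
import cv2,numpy as np
from h import *
a=cam("scene")[0][:,:,::-1][130:330,60:330]; w=cv2.imread('pics/w5.png')
cv2.imwrite('pics/d5.png',np.hstack([cv2.resize(a,(405,300)),cv2.resize(w,(395,300))]))
E
```

```text
from [ 0.5065 -0.1845  0.084 ] j6 target 0.4
call 1 t [ 0.12  0.17 10.95] w [-0.3  0.1 -0.2] minrows 3
```

View pics/d5.png

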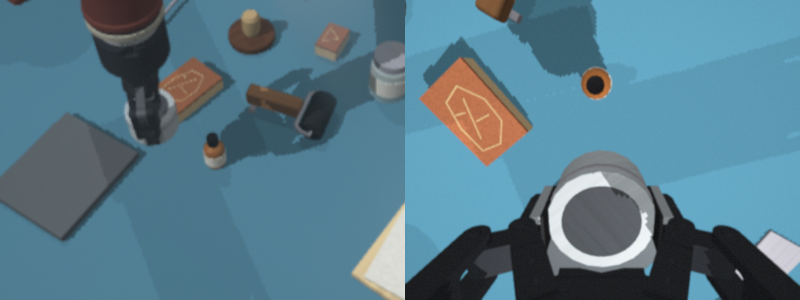

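>>> {"method": "arm_command", "body": {
  "rows": [
    {"tx": 0.1, "ty": 0.2, "tz": 3.5, "wx": 0, "wy": 0, "wz": 0, "gripper": 5},
    {"tx": 0.1, "ty": 0.2, "tz": 7, "wx": 0, "wy": 0, "wz": 0, "gripper": 5},
    {"tx": 0.1, "ty": 0.2, "tz": 9, "wx": 0, "wy": 0, "wz": 0, "gripper": 5},
    {"tx": 0.1, "ty": 0.2, "tz": 10, "wx": 0, "wy": 0, "wz": 0, "gripper": 5},
    {"tx": 0.1, "ty": 0.2, "tz": 10.6, "wx": 0, "wy": 0, "wz": 0, "gripper": 5},
    {"tx": 0.1, "ty": 0.2, "tz": 10.9, "wx": 0, "wy": 0, "wz": 0, "gripper": 5},
    {"tx": 0.1, "ty": 0.2, "tz": 10.9, "wx": 0, "wy": 0, "wz": 0, "gripper": 5}
  ]
}}

```text
time: 9.55
tool_pos: [0.5131, -0.1853, -0.0222]
eef_rot: [2.881, 1.251, 0.001]
wrist_force: [0.4, 0.4, -1.0]
gripper_width: 0.0575
gripper_force: 75.4
```

>>> {"method": "arm_command", "body": {
  "rows": [
    {"tx": 0, "ty": 0, "tz": 0, "wx": 0, "wy": 0, "wz": 0, "gripper": 5},
    {"tx": 0, "ty": 0, "tz": 0, "wx": 0, "wy": 0, "wz": 0, "gripper": 5}
  ]
}}

```text
time: 9.72
tool_pos: [0.5135, -0.1859, -0.021]
eef_rot: [2.88, 1.25, 0.003]
wrist_force: [-0.1, -1.2, -1.2]
gripper_width: 0.0572
gripper_force: 75.4
```

>>> {"method": "arm_command", "body": {
  "rows": [
    {"tx": 0, "ty": 0, "tz": 0.2, "wx": 0, "wy": 0, "wz": 0, "gripper": 5},
    {"tx": 0, "ty": 0, "tz": 0.4, "wx": 0, "wy": 0, "wz": 0, "gripper": 5},
    {"tx": 0, "ty": 0, "tz": 0.4, "wx": 0, "wy": 0, "wz": 0, "gripper": 5}
  ]
}}

```text
time: 9.97
tool_pos: [0.5132, -0.1858, -0.0248]
eef_rot: [2.881, 1.25, 0.002]
wrist_force: [-2.0, 1.4, 8.8]
gripper_width: 0.0575
gripper_force: 76.3
```

>>> {"method": "arm_command", "body": {
  "rows": [
    {"tx": 0, "ty": 0, "tz": -0.2, "wx": 0, "wy": 0, "wz": 0, "gripper": 7.4},
    {"tx": 0, "ty": 0, "tz": -0.2, "wx": 0, "wy": 0, "wz": 0, "gripper": 7.4},
    {"tx": 0, "ty": 0, "tz": -0.2, "wx": 0, "wy": 0, "wz": 0, "gripper": 7.4},
    {"tx": 0, "ty": 0, "tz": -2, "wx": 0, "wy": 0, "wz": 0, "gripper": 7.4},
    {"tx": 0, "ty": 0, "tz": -6, "wx": 0, "wy": 0, "wz": 0, "gripper": 7.4},
    {"tx": 0, "ty": 0, "tz": -10, "wx": 0, "wy": 0, "wz": 0, "gripper": 7.4},
    {"tx": 0, "ty": 0, "tz": -14, "wx": 0, "wy": 0, "wz": 0, "gripper": 8.5},
    {"tx": 0, "ty": 0, "tz": -18, "wx": 0, "wy": 0, "wz": 0, "gripper": 8.5}
  ]
}}

```text
time: 10.63
tool_pos: [0.5116, -0.185, 0.155]
eef_rot: [-2.882, -1.25, 0.0]
wrist_force: [0.2, -0.7, -0.3]
gripper_width: 0.0851
gripper_force: 0.0
```

```bash
python3 look.py tin_center dropper_center block_center; python3 go.py .48 -.05 .17 -30;  python3 go.py .661 .1125 .17 -84;
```

```text
tin_center [0.93] px [256. 172.] fit [ 0.5121 -0.1864] iou 0.972 
dropper_center [0.57] px [245. 107.] fit [ 0.5483 -0.1322] iou 0.947 
block_center [0.55] px [124. 135.] fit [ 0.4383 -0.0716 -0.0861] iou 0.984 
from [ 0.5132 -0.1858  0.1551] j6 target 0.42
call 1 t [  7.66 -11.7   -1.53] w [  0.2  -0.  -13.1] minrows 4
from [ 0.5132 -0.1858  0.1551] j6 target 1.63
call 1 t [15.94 -4.79 -0.75] w [ 0.1 -0.1 20.5] minrows 5
call 2 t [ 13.26 -10.06  -0.75] w [ 0.1 -0.1 20.5] minrows 5
```

```bash
python3 go.py .661 .1125 .17 5
```

```text
from [ 0.5132 -0.1858  0.1551] j6 target 0.08
call 1 t [15.94 -4.79 -0.75] w [  0.1   0.  -24. ] minrows 5
call 2 t [16.51  2.12 -0.74] w [  0.1   0.  -24. ] minrows 5
```

>>> {"method": "arm_command", "body": {
  "rows": [
    {"tx": 31.9, "ty": -9.6, "tz": -1.5, "wx": 0, "wy": 0, "wz": -48, "gripper": 8.5},
    {"tx": 31.9, "ty": -9.6, "tz": -1.5, "wx": 0, "wy": 0, "wz": -48, "gripper": 8.5},
    {"tx": 31.9, "ty": -9.6, "tz": -1.5, "wx": 0, "wy": 0, "wz": -48, "gripper": 8.5},
    {"tx": 31.9, "ty": -9.6, "tz": -1.5, "wx": 0, "wy": 0, "wz": -48, "gripper": 8.5},
    {"tx": 31.9, "ty": -9.6, "tz": -1.5, "wx": 0, "wy": 0, "wz": -48, "gripper": 8.5},
    {"tx": 31.9, "ty": -9.6, "tz": -1.5, "wx": 0, "wy": 0, "wz": -48, "gripper": 8.5},
    {"tx": 31.9, "ty": -9.6, "tz": -1.5, "wx": 0, "wy": 0, "wz": -48, "gripper": 8.5},
    {"tx": 31.9, "ty": -9.6, "tz": -1.5, "wx": 0, "wy": 0, "wz": -48, "gripper": 8.5}
  ]
}}

```text
time: 11.5
tool_pos: [0.6589, 0.1151, 0.1653]
eef_rot: [-2.117, -2.317, 0.005]
wrist_force: [0.5, -0.3, 0.2]
gripper_width: 0.0849
gripper_force: 0.0
```

```bash
sleep 0; python3 look.py jar_center roller_center; python3 go.py .661 .1125 .002 5
```

```text
jar_center [0.97] px [260. 178.] fit [0.6632 0.1152] iou 0.931 
roller_center [0.98] px [202. 261.] fit [ 0.5771 -0.0111  0.336 ] iou 0.617 
from [0.6589 0.1163 0.1649] j6 target 0.08
call 1 t [-0.41  0.25 16.28] w [-0.3 -0.   0.2] minrows 4
```

>>> {"method": "arm_command", "body": {
  "rows": [
    {"tx": -0.2, "ty": 0.3, "tz": 4, "wx": 0, "wy": 0, "wz": 0, "gripper": 8.5},
    {"tx": -0.2, "ty": 0.3, "tz": 8, "wx": 0, "wy": 0, "wz": 0, "gripper": 8.5},
    {"tx": -0.2, "ty": 0.3, "tz": 11, "wx": 0, "wy": 0, "wz": 0, "gripper": 8.5},
    {"tx": -0.2, "ty": 0.3, "tz": 13.5, "wx": 0, "wy": 0, "wz": 0, "gripper": 8.5},
    {"tx": -0.2, "ty": 0.3, "tz": 15.2, "wx": 0, "wy": 0, "wz": 0, "gripper": 8.5},
    {"tx": -0.2, "ty": 0.3, "tz": 16.2, "wx": 0, "wy": 0, "wz": 0, "gripper": 8.5},
    {"tx": -0.2, "ty": 0.3, "tz": 16.2, "wx": 0, "wy": 0, "wz": 0, "gripper": 8.5}
  ]
}}

```text
time: 12.23
tool_pos: [0.6592, 0.1101, 0.0018]
eef_rot: [-2.122, -2.309, 0.009]
wrist_force: [-0.2, -0.1, 0.3]
gripper_width: 0.0851
gripper_force: 0.0
```

>>> {"method": "arm_command", "body": {
  "newtons": 60,
  "rows": [
    {"tx": 0, "ty": 0, "tz": 0, "wx": 0, "wy": 0, "wz": 0, "gripper": 4.5},
    {"tx": 0, "ty": 0, "tz": 0, "wx": 0, "wy": 0, "wz": 0, "gripper": 4.5},
    {"tx": 0, "ty": 0, "tz": 0, "wx": 0, "wy": 0, "wz": 0, "gripper": 4.5},
    {"tx": 0, "ty": 0, "tz": 0, "wx": 0, "wy": 0, "wz": 0, "gripper": 4.5},
    {"tx": 0, "ty": 0, "tz": 0, "wx": 0, "wy": 0, "wz": 0, "gripper": 4.5},
    {"tx": 0, "ty": 0, "tz": 0, "wx": 0, "wy": 0, "wz": 0, "gripper": 4.5},
    {"tx": 0, "ty": 0, "tz": 0, "wx": 0, "wy": 0, "wz": 0, "gripper": 4.5},
    {"tx": 0, "ty": 0, "tz": 0, "wx": 0, "wy": 0, "wz": 0, "gripper": 4.5}
  ]
}}

```text
time: 12.9
tool_pos: [0.665, 0.1114, 0.009]
eef_rot: [2.122, 2.312, 0.005]
wrist_force: [0.1, 0.4, 5.7]
gripper_width: 0.0539
gripper_force: 64.0
```

```bash
python3 go.py .661 .1125 .002 5
```

```text
from [0.665  0.1114 0.009 ] j6 target 0.08
call 1 t [ 0.14 -0.4   0.7 ] w [ 0.2  0.  -0.1] minrows 1
```

>>> {"method": "arm_command", "body": {
  "rows": [
    {"tx": 0, "ty": 0, "tz": -2, "wx": 0, "wy": 0, "wz": 0, "gripper": 4.5},
    {"tx": 0, "ty": 0, "tz": -5, "wx": 0, "wy": 0, "wz": 0, "gripper": 4.5},
    {"tx": 0, "ty": 0, "tz": -8.5, "wx": 0, "wy": 0, "wz": 0, "gripper": 4.5},
    {"tx": 0, "ty": 0, "tz": -11, "wx": 0, "wy": 0, "wz": 0, "gripper": 4.5},
    {"tx": 0, "ty": 0, "tz": -12, "wx": 0, "wy": 0, "wz": 0, "gripper": 4.5},
    {"tx": 0, "ty": 0, "tz": -12, "wx": 0, "wy": 0, "wz": 0, "gripper": 4.5},
    {"tx": 0, "ty": 0, "tz": -12, "wx": 0, "wy": 0, "wz": 0, "gripper": 4.5}
  ]
}}

```text
time: 13.48
tool_pos: [0.6626, 0.1115, 0.1257]
eef_rot: [-2.124, -2.314, 0.001]
wrist_force: [0.2, -0.4, -4.0]
gripper_width: 0.0538
gripper_force: 64.1
```

```bash
python3 go.py .5219 -.2646 .125 5; python3 look.py jar_center@.125
```

```text
from [0.6626 0.1115 0.1257] j6 target -0.56
call 1 t [-18.13  -8.62   0.04] w [-0. -0. -0.] minrows 5
call 2 t [-18.13  -8.63   0.04] w [-0. -0. -0.] minrows 5
jar_center [0.86] px [255. 261.] fit [0.6615 0.1158] iou 0.794
```

>>> {"method": "arm_command", "body": {
  "rows": [
    {"tx": -2.5, "ty": -1.2, "tz": 0, "wx": 0, "wy": 0, "wz": 0, "gripper": 4.5},
    {"tx": -5.5, "ty": -2.6, "tz": 0, "wx": 0, "wy": 0, "wz": 0, "gripper": 4.5},
    {"tx": -9, "ty": -4.3, "tz": 0, "wx": 0, "wy": 0, "wz": 0, "gripper": 4.5},
    {"tx": -12.5, "ty": -5.9, "tz": 0, "wx": 0, "wy": 0, "wz": 0, "gripper": 4.5},
    {"tx": -16, "ty": -7.5, "tz": 0, "wx": 0, "wy": 0, "wz": 0, "gripper": 4.5},
    {"tx": -19.5, "ty": -9.2, "tz": 0, "wx": 0, "wy": 0, "wz": 0, "gripper": 4.5},
    {"tx": -23, "ty": -10.9, "tz": 0, "wx": 0, "wy": 0, "wz": 0, "gripper": 4.5},
    {"tx": -26.5, "ty": -12.6, "tz": 0, "wx": 0, "wy": 0, "wz": 0, "gripper": 4.5}
  ]
}}

```text
time: 14.25
tool_pos: [0.5576, -0.1642, 0.1236]
eef_rot: [-2.121, -2.312, 0.002]
wrist_force: [0.0, -0.8, -2.6]
gripper_width: 0.0535
gripper_force: 64.1
```

>>> {"method": "arm_command", "body": {
  "rows": [
    {"tx": -3, "ty": -1.4, "tz": 0, "wx": 0, "wy": 0, "wz": 0, "gripper": 4.5},
    {"tx": -6, "ty": -2.9, "tz": 0, "wx": 0, "wy": 0, "wz": 0, "gripper": 4.5},
    {"tx": -8.5, "ty": -4, "tz": 0, "wx": 0, "wy": 0, "wz": 0, "gripper": 4.5},
    {"tx": -10, "ty": -4.7, "tz": 0, "wx": 0, "wy": 0, "wz": 0, "gripper": 4.5},
    {"tx": -10, "ty": -4.7, "tz": 0, "wx": 0, "wy": 0, "wz": 0, "gripper": 4.5},
    {"tx": -10, "ty": -4.7, "tz": 0, "wx": 0, "wy": 0, "wz": 0, "gripper": 4.5},
    {"tx": -10, "ty": -4.7, "tz": 0, "wx": 0, "wy": 0, "wz": 0, "gripper": 4.5}
  ]
}}

```text
time: 14.83
tool_pos: [0.5211, -0.2659, 0.1246]
eef_rot: [-2.122, -2.312, -0.0]
wrist_force: [0.5, 0.4, -1.5]
gripper_width: 0.0539
gripper_force: 64.1
```

```bash
python3 go.py .5219 -.266 .006 5; python3 look.py tin_center
```

```text
from [ 0.5211 -0.2659  0.1246] j6 target -0.56
call 1 t [-0.05  0.11 11.86] w [-0.1 -0.1 -0.1] minrows 3
tin_center [0.76] px [253.  88.] fit [ 0.5122 -0.1864] iou 0.97
```

>>> {"method": "arm_command", "body": {
  "rows": [
    {"tx": 0, "ty": 0.1, "tz": 3.5, "wx": 0, "wy": 0, "wz": 0, "gripper": 4.5},
    {"tx": 0, "ty": 0.1, "tz": 7, "wx": 0, "wy": 0, "wz": 0, "gripper": 4.5},
    {"tx": 0, "ty": 0.1, "tz": 9.5, "wx": 0, "wy": 0, "wz": 0, "gripper": 4.5},
    {"tx": 0, "ty": 0.1, "tz": 10.8, "wx": 0, "wy": 0, "wz": 0, "gripper": 4.5},
    {"tx": 0, "ty": 0.1, "tz": 11.5, "wx": 0, "wy": 0, "wz": 0, "gripper": 4.5},
    {"tx": 0, "ty": 0.1, "tz": 11.9, "wx": 0, "wy": 0, "wz": 0, "gripper": 4.5},
    {"tx": 0, "ty": 0.1, "tz": 11.9, "wx": 0, "wy": 0, "wz": 0, "gripper": 4.5},
    {"tx": 0, "ty": 0.1, "tz": 11.9, "wx": 0, "wy": 0, "wz": 0, "gripper": 4.5}
  ]
}}

```text
time: 15.6
tool_pos: [0.5245, -0.2674, 0.0093]
eef_rot: [2.121, 2.313, 0.001]
wrist_force: [-0.3, 0.5, -1.7]
gripper_width: 0.0536
gripper_force: 64.1
```

>>> {"method": "arm_command", "body": {
  "rows": [
    {"tx": 0, "ty": 0, "tz": 0.1, "wx": 0, "wy": 0, "wz": 0, "gripper": 4.5},
    {"tx": 0, "ty": 0, "tz": 0.2, "wx": 0, "wy": 0, "wz": 0, "gripper": 4.5},
    {"tx": 0, "ty": 0, "tz": 0.3, "wx": 0, "wy": 0, "wz": 0, "gripper": 4.5},
    {"tx": 0, "ty": 0, "tz": 0.3, "wx": 0, "wy": 0, "wz": 0, "gripper": 4.5}
  ]
}}

```text
time: 15.93
tool_pos: [0.5247, -0.2677, 0.009]
eef_rot: [2.121, 2.313, 0.001]
wrist_force: [-8.1, 6.8, 21.6]
gripper_width: 0.0539
gripper_force: 66.4
```

>>> {"method": "arm_command", "body": {
  "rows": [
    {"tx": 0, "ty": 0, "tz": -0.2, "wx": 0, "wy": 0, "wz": 0, "gripper": 4.5},
    {"tx": 0, "ty": 0, "tz": -0.25, "wx": 0, "wy": 0, "wz": 0, "gripper": 7.6},
    {"tx": 0, "ty": 0, "tz": -0.25, "wx": 0, "wy": 0, "wz": 0, "gripper": 7.6},
    {"tx": 0, "ty": 0, "tz": -0.25, "wx": 0, "wy": 0, "wz": 0, "gripper": 7.6},
    {"tx": 0, "ty": 0, "tz": -2, "wx": 0, "wy": 0, "wz": 0, "gripper": 7.6},
    {"tx": 0, "ty": 0, "tz": -6, "wx": 0, "wy": 0, "wz": 0, "gripper": 7.6},
    {"tx": 0, "ty": 0, "tz": -10, "wx": 0, "wy": 0, "wz": 0, "gripper": 8.5},
    {"tx": 0, "ty": 0, "tz": -14, "wx": 0, "wy": 0, "wz": 0, "gripper": 8.5}
  ]
}}

```text
time: 16.6
tool_pos: [0.5222, -0.2665, 0.145]
eef_rot: [-2.123, -2.313, 0.0]
wrist_force: [0.5, -0.8, -0.1]
gripper_width: 0.0851
gripper_force: 0.0
```

```bash
python3 look.py jar_center tin_center;  python3 go.py .5755 -.009 .16 105.5
```

```text
jar_center [0.6] px [257. 181.] fit [ 0.5235 -0.264 ] iou 0.909 
tin_center [0.91] px [252.  87.] fit [ 0.5124 -0.1865] iou 0.981 
from [ 0.5258 -0.2689  0.1492] j6 target 1.28
call 1 t [12.73  3.59 -0.59] w [ 0.3 -0.  39.7] minrows 6
call 2 t [12.09 -5.37 -0.58] w [ 0.3 -0.  39.7] minrows 6
```

>>> {"method": "arm_command", "body": {
  "rows": [
    {"tx": 12.7, "ty": 3.6, "tz": -0.6, "wx": 0, "wy": 0, "wz": 39.7, "gripper": 8.5},
    {"tx": 12.7, "ty": 3.6, "tz": -0.6, "wx": 0, "wy": 0, "wz": 39.7, "gripper": 8.5},
    {"tx": 12.7, "ty": 3.6, "tz": -0.6, "wx": 0, "wy": 0, "wz": 39.7, "gripper": 8.5},
    {"tx": 12.7, "ty": 3.6, "tz": -0.6, "wx": 0, "wy": 0, "wz": 39.7, "gripper": 8.5},
    {"tx": 12.7, "ty": 3.6, "tz": -0.6, "wx": 0, "wy": 0, "wz": 39.7, "gripper": 8.5},
    {"tx": 12.7, "ty": 3.6, "tz": -0.6, "wx": 0, "wy": 0, "wz": 39.7, "gripper": 8.5}
  ]
}}

```text
time: 17.25
tool_pos: [0.5471, -0.1354, 0.1484]
eef_rot: [-2.785, -1.45, 0.003]
wrist_force: [0.8, -0.1, 0.2]
gripper_width: 0.0849
gripper_force: 0.0
```

>>> {"method": "arm_command", "body": {
  "rows": [
    {"tx": 12.1, "ty": -5.4, "tz": -0.6, "wx": 0, "wy": 0, "wz": 39.7, "gripper": 8.5},
    {"tx": 12.1, "ty": -5.4, "tz": -0.6, "wx": 0, "wy": 0, "wz": 39.7, "gripper": 8.5},
    {"tx": 12.1, "ty": -5.4, "tz": -0.6, "wx": 0, "wy": 0, "wz": 39.7, "gripper": 8.5},
    {"tx": 12.1, "ty": -5.4, "tz": -0.6, "wx": 0, "wy": 0, "wz": 39.7, "gripper": 8.5},
    {"tx": 12.1, "ty": -5.4, "tz": -0.6, "wx": 0, "wy": 0, "wz": 39.7, "gripper": 8.5},
    {"tx": 12.1, "ty": -5.4, "tz": -0.6, "wx": 0, "wy": 0, "wz": 39.7, "gripper": 8.5},
    {"tx": 12.1, "ty": -5.4, "tz": -0.6, "wx": 0, "wy": 0, "wz": 39.7, "gripper": 8.5}
  ]
}}

```text
time: 17.83
tool_pos: [0.5716, -0.0063, 0.1543]
eef_rot: [-3.112, -0.421, 0.005]
wrist_force: [-0.3, -0.3, -0.3]
gripper_width: 0.0851
gripper_force: 0.0
```

```bash
python3 look.py pics/w6.png roller_center;  python3 go.py .5755 -.009 -.018 106
```

```text
roller_center [0.73] px [259. 149.] fit [ 0.5766 -0.0095  0.2882] iou 0.821 
from [ 0.5718 -0.007   0.1548] j6 target 1.28
call 1 t [ 0.34  0.31 17.28] w [-0.1  0.1 -0.3] minrows 5
```

View pics/w6.png

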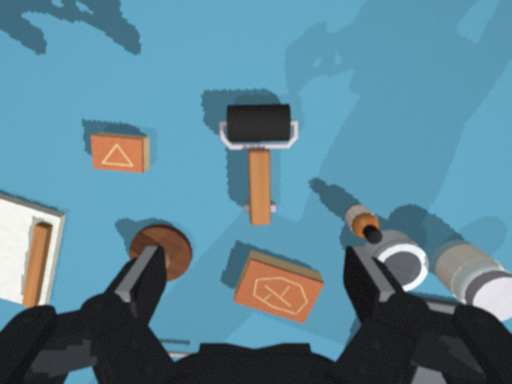

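```bash
python3 - <<'E'
from h import *
im,K,E=cam("wrist")
d=ground(K,E,[258,124],.022); e=ground(K,E,[260,224],.030); print(d,e, np.degrees(np.arctan2(*(d-e)[1::-1])), np.hypot(*(d-e)[:2]))
u=(d-e)[:2]/np.hypot(*(d-e)[:2]); print(e[:2]+.061*u, d[:2]-.043*u)
E
```

```text
[0.61794815 0.00228308 0.022     ] [ 0.52027495 -0.02767539  0.03      ] 17.05190518382455 0.10216439844431124
[ 0.57859336 -0.00978788] [ 0.57683845 -0.01032615]
```

>>> {"method": "arm_command", "body": {
  "rows": [
    {"tx": 0.4, "ty": 0.4, "tz": 4, "wx": 0, "wy": 0, "wz": -1.3, "gripper": 6},
    {"tx": 0.4, "ty": 0.4, "tz": 8, "wx": 0, "wy": 0, "wz": -1.3, "gripper": 6},
    {"tx": 0.4, "ty": 0.4, "tz": 11.5, "wx": 0, "wy": 0, "wz": -1.3, "gripper": 6},
    {"tx": 0.4, "ty": 0.4, "tz": 14, "wx": 0, "wy": 0, "wz": -1.3, "gripper": 6},
    {"tx": 0.4, "ty": 0.4, "tz": 16, "wx": 0, "wy": 0, "wz": -1.3, "gripper": 6},
    {"tx": 0.4, "ty": 0.4, "tz": 17, "wx": 0, "wy": 0, "wz": -1.3, "gripper": 6},
    {"tx": 0.4, "ty": 0.4, "tz": 17.5, "wx": 0, "wy": 0, "wz": -1.3, "gripper": 6},
    {"tx": 0.4, "ty": 0.4, "tz": 17.5, "wx": 0, "wy": 0, "wz": -1.3, "gripper": 6}
  ]
}}

```text
time: 18.65
tool_pos: [0.5769, -0.0101, -0.0194]
eef_rot: [-3.107, -0.46, 0.002]
wrist_force: [0.2, -1.8, 0.3]
gripper_width: 0.0599
gripper_force: 0.0
```

>>> {"method": "arm_command", "body": {
  "newtons": 60,
  "rows": [
    {"tx": 0, "ty": 0, "tz": 0, "wx": 0, "wy": 0, "wz": 0, "gripper": 1.2},
    {"tx": 0, "ty": 0, "tz": 0, "wx": 0, "wy": 0, "wz": 0, "gripper": 1.2},
    {"tx": 0, "ty": 0, "tz": 0, "wx": 0, "wy": 0, "wz": 0, "gripper": 1.2},
    {"tx": 0, "ty": 0, "tz": 0, "wx": 0, "wy": 0, "wz": 0, "gripper": 1.2},
    {"tx": 0, "ty": 0, "tz": 0, "wx": 0, "wy": 0, "wz": 0, "gripper": 1.2},
    {"tx": 0, "ty": 0, "tz": 0, "wx": 0, "wy": 0, "wz": 0, "gripper": 1.2},
    {"tx": 0, "ty": 0, "tz": 0, "wx": 0, "wy": 0, "wz": 0, "gripper": 1.2},
    {"tx": 0, "ty": 0, "tz": 0, "wx": 0, "wy": 0, "wz": 0, "gripper": 1.2}
  ]
}}

```text
time: 19.32
tool_pos: [0.5791, -0.0102, -0.0167]
eef_rot: [3.107, 0.459, 0.005]
wrist_force: [-0.1, 0.1, 7.1]
gripper_width: 0.0209
gripper_force: 60.2
```

>>> {"method": "arm_command", "body": {
  "rows": [
    {"tx": 0, "ty": 0, "tz": -2, "wx": 0, "wy": 0, "wz": 0, "gripper": 1.2},
    {"tx": 0, "ty": 0, "tz": -5, "wx": 0, "wy": 0, "wz": 0, "gripper": 1.2},
    {"tx": 0, "ty": 0, "tz": -9, "wx": 0, "wy": 0, "wz": 0, "gripper": 1.2},
    {"tx": 0, "ty": 0, "tz": -12, "wx": 0, "wy": 0, "wz": 0, "gripper": 1.2},
    {"tx": 0, "ty": 0, "tz": -13, "wx": 0, "wy": 0, "wz": 0, "gripper": 1.2},
    {"tx": 0, "ty": 0, "tz": -13, "wx": 0, "wy": 0, "wz": 0, "gripper": 1.2},
    {"tx": 0, "ty": 0, "tz": -13, "wx": 0, "wy": 0, "wz": 0, "gripper": 1.2}
  ]
}}

```text
time: 19.9
tool_pos: [0.5772, -0.0099, 0.1109]
eef_rot: [3.108, 0.459, 0.0]
wrist_force: [-1.1, 0.1, -2.6]
gripper_width: 0.0205
gripper_force: 59.3
```

```bash
python3 go.py .4037 -.268 .112 -84.5
```

```text
from [ 0.5772 -0.0099  0.1109] j6 target 0.89
call 1 t [-24.08  19.69  -0.11] w [ 0.  -0.  11.3] minrows 8
```

>>> {"method": "arm_command", "body": {
  "rows": [
    {"tx": -2, "ty": 1.6, "tz": 0, "wx": 0, "wy": 0, "wz": 1, "gripper": 1.2},
    {"tx": -5, "ty": 4.1, "tz": 0, "wx": 0, "wy": 0, "wz": 3, "gripper": 1.2},
    {"tx": -8, "ty": 6.5, "tz": 0, "wx": 0, "wy": 0, "wz": 5, "gripper": 1.2},
    {"tx": -11, "ty": 9, "tz": 0, "wx": 0, "wy": 0, "wz": 7, "gripper": 1.2},
    {"tx": -14, "ty": 11.4, "tz": 0, "wx": 0, "wy": 0, "wz": 9, "gripper": 1.2},
    {"tx": -17, "ty": 13.9, "tz": 0, "wx": 0, "wy": 0, "wz": 11.3, "gripper": 1.2},
    {"tx": -19, "ty": 15.5, "tz": 0, "wx": 0, "wy": 0, "wz": 11.3, "gripper": 1.2},
    {"tx": -20, "ty": 16.4, "tz": 0, "wx": 0, "wy": 0, "wz": 11.3, "gripper": 1.2}
  ]
}}

```text
time: 20.57
tool_pos: [0.4296, -0.2258, 0.1081]
eef_rot: [-3.135, -0.147, 0.008]
wrist_force: [0.0, -0.5, -1.4]
gripper_width: 0.0204
gripper_force: 59.3
```

```bash
python3 look.py slab; python3 go.py .4037 -.268 .112 -84.5
```

```text
slab [0.73, 0.51] px [345. 211.] fit [ 0.3966 -0.2787  0.2769] iou 0.346 
from [ 0.4305 -0.2254  0.1084] j6 target 0.89
call 1 t [-3.07  4.   -0.36] w [-0.2  0.2 -0.2] minrows 2
```

>>> {"method": "arm_command", "body": {
  "rows": [
    {"tx": -1.5, "ty": 2, "tz": 0, "wx": 0, "wy": 0, "wz": 0, "gripper": 1.2},
    {"tx": -3.1, "ty": 4, "tz": 0, "wx": 0, "wy": 0, "wz": 0, "gripper": 1.2},
    {"tx": -3.1, "ty": 4, "tz": 2, "wx": 0, "wy": 0, "wz": 0, "gripper": 1.2},
    {"tx": -3.1, "ty": 4, "tz": 5, "wx": 0, "wy": 0, "wz": 0, "gripper": 1.2},
    {"tx": -3.1, "ty": 4, "tz": 7, "wx": 0, "wy": 0, "wz": 0, "gripper": 1.2},
    {"tx": -3.1, "ty": 4, "tz": 7, "wx": 0, "wy": 0, "wz": 0, "gripper": 1.2},
    {"tx": -3.1, "ty": 4, "tz": 7, "wx": 0, "wy": 0, "wz": 0, "gripper": 1.2}
  ]
}}

```text
time: 21.25
tool_pos: [0.4049, -0.2651, 0.0389]
eef_rot: [-3.133, -0.152, 0.007]
wrist_force: [-1.0, -0.3, -1.7]
gripper_width: 0.0205
gripper_force: 59.2
```

```bash
python3 go.py .4037 -.268 -.006 -84.5; python3 - <<'E'
from h import *
im,K,E=cam("wrist"); im=im[:,:,::-1].copy()
for n,p,z,col in (("slab",(.4037,-.268,.097),0,(0,255,0)),):
    r=cv2.resize(render(n,p,K,E,z),(512,384),interpolation=0); c,_=cv2.findContours(r,0,2); cv2.drawContours(im,c,-1,col,1)
cv2.imwrite("pics/w7.png",im)
E
```

```text
from [ 0.4049 -0.2651  0.0389] j6 target 0.89
call 1 t [-0.13  0.3   4.49] w [-0.3  0.2  0.1] minrows 2
```

View pics/w7.png

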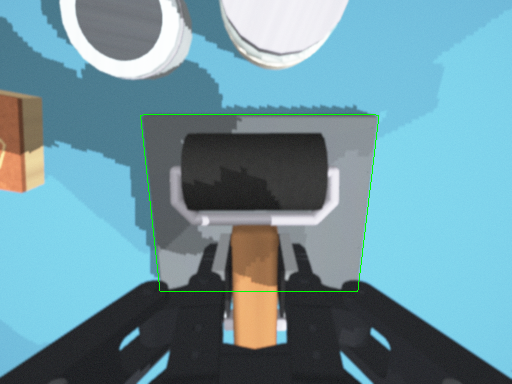

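>>> {"method": "arm_command", "body": {
  "rows": [
    {"tx": 0, "ty": 0.3, "tz": 1.5, "wx": 0, "wy": 0, "wz": 0, "gripper": 1.2},
    {"tx": 0, "ty": 0.3, "tz": 3, "wx": 0, "wy": 0, "wz": 0, "gripper": 1.2},
    {"tx": 0, "ty": 0.3, "tz": 3.7, "wx": 0, "wy": 0, "wz": 0, "gripper": 1.2},
    {"tx": 0, "ty": 0.3, "tz": 4.1, "wx": 0, "wy": 0, "wz": 0, "gripper": 1.2},
    {"tx": 0, "ty": 0.3, "tz": 4.3, "wx": 0, "wy": 0, "wz": 0, "gripper": 1.2},
    {"tx": 0, "ty": 0.3, "tz": 4.3, "wx": 0, "wy": 0, "wz": 0, "gripper": 1.2},
    {"tx": 0, "ty": 0.3, "tz": 4.3, "wx": 0, "wy": 0, "wz": 0, "gripper": 1.2}
  ]
}}

```text
time: 21.88
tool_pos: [0.4073, -0.2709, -0.0008]
eef_rot: [3.137, 0.151, 0.001]
wrist_force: [0.2, -0.0, -0.8]
gripper_width: 0.0205
gripper_force: 59.3
```

>>> {"method": "arm_command", "body": {
  "rows": [
    {"tx": 0, "ty": 0, "tz": 0.15, "wx": 0, "wy": 0, "wz": 0, "gripper": 1.2},
    {"tx": 0, "ty": 0, "tz": 0.3, "wx": 0, "wy": 0, "wz": 0, "gripper": 1.2},
    {"tx": 0, "ty": 0, "tz": 0.3, "wx": 0, "wy": 0, "wz": 0, "gripper": 1.2}
  ]
}}

```text
time: 22.13
tool_pos: [0.4068, -0.2706, -0.0046]
eef_rot: [3.138, 0.151, 0.0]
wrist_force: [0.9, 0.0, -0.6]
gripper_width: 0.0206
gripper_force: 59.3
```

>>> {"method": "arm_command", "body": {
  "rows": [
    {"tx": 0, "ty": 0, "tz": 0.15, "wx": 0, "wy": 0, "wz": 0, "gripper": 1.2},
    {"tx": 0, "ty": 0, "tz": 0.25, "wx": 0, "wy": 0, "wz": 0, "gripper": 1.2},
    {"tx": 0, "ty": 0, "tz": 0.25, "wx": 0, "wy": 0, "wz": 0, "gripper": 1.2}
  ]
}}

```text
time: 22.38
tool_pos: [0.4068, -0.2707, -0.0048]
eef_rot: [-3.137, -0.151, 0.001]
wrist_force: [-9.4, 6.9, 22.0]
gripper_width: 0.0208
gripper_force: 62.5
```

Contact; release and rise.

>>> {"method": "arm_command", "body": {
  "rows": [
    {"tx": 0, "ty": 0, "tz": -0.15, "wx": 0, "wy": 0, "wz": 0, "gripper": 1.2},
    {"tx": 0, "ty": 0, "tz": -0.2, "wx": 0, "wy": 0, "wz": 0, "gripper": 5},
    {"tx": 0, "ty": 0, "tz": -0.2, "wx": 0, "wy": 0, "wz": 0, "gripper": 5},
    {"tx": 0, "ty": 0, "tz": -0.4, "wx": 0, "wy": 0, "wz": 0, "gripper": 5},
    {"tx": 0, "ty": 0, "tz": -4, "wx": 0, "wy": 0, "wz": 0, "gripper": 5},
    {"tx": 0, "ty": 0, "tz": -8, "wx": 0, "wy": 0, "wz": 0, "gripper": 5},
    {"tx": 0, "ty": 0, "tz": -12, "wx": 0, "wy": 0, "wz": 0, "gripper": 8.5},
    {"tx": 0, "ty": 0, "tz": -16, "wx": 0, "wy": 0, "wz": 0, "gripper": 8.5}
  ]
}}

```text
time: 23.05
tool_pos: [0.4063, -0.2701, 0.1543]
eef_rot: [-3.137, -0.151, 0.001]
wrist_force: [0.3, -0.7, -0.5]
gripper_width: 0.0725
gripper_force: 0.0
```

```bash
python3 look.py roller_center@.012 jar_center tin_center slab;  python3 go.py .4385 -.0715 .16 -5
```

```text
roller_center [0.58] px [255. 156.] fit [ 0.4051 -0.2713  0.1021] iou 0.813 
jar_center [0.93] px [263.  38.] fit [ 0.5232 -0.2654] iou 0.902 CUT
tin_center [0.57] px [172.  48.] fit [ 0.5119 -0.1865] iou 0.977 
slab [0.81] px [251. 172.] fit [ 0.4026 -0.2684  0.0978] iou 0.664 
from [ 0.4066 -0.2704  0.1526] j6 target -0.07
call 1 t [ 2.54 -9.75 -0.37] w [ -0.    0.  -39.7] minrows 6
call 2 t [ 8.19 -5.87 -0.37] w [ -0.    0.  -39.7] minrows 6
```

>>> {"method": "arm_command", "body": {
  "rows": [
    {"tx": 2.5, "ty": -9.7, "tz": -0.4, "wx": 0, "wy": 0, "wz": -39.7, "gripper": 8.5},
    {"tx": 2.5, "ty": -9.7, "tz": -0.4, "wx": 0, "wy": 0, "wz": -39.7, "gripper": 8.5},
    {"tx": 2.5, "ty": -9.7, "tz": -0.4, "wx": 0, "wy": 0, "wz": -39.7, "gripper": 8.5},
    {"tx": 2.5, "ty": -9.7, "tz": -0.4, "wx": 0, "wy": 0, "wz": -39.7, "gripper": 8.5},
    {"tx": 2.5, "ty": -9.7, "tz": -0.4, "wx": 0, "wy": 0, "wz": -39.7, "gripper": 8.5},
    {"tx": 2.5, "ty": -9.7, "tz": -0.4, "wx": 0, "wy": 0, "wz": -39.7, "gripper": 8.5}
  ]
}}

```text
time: 23.8
tool_pos: [0.421, -0.1702, 0.1544]
eef_rot: [-2.892, -1.217, 0.004]
wrist_force: [-0.2, -0.2, -0.8]
gripper_width: 0.0848
gripper_force: 0.0
```

>>> {"method": "arm_command", "body": {
  "rows": [
    {"tx": 8.2, "ty": -5.9, "tz": -0.4, "wx": 0, "wy": 0, "wz": -39.7, "gripper": 8.5},
    {"tx": 8.2, "ty": -5.9, "tz": -0.4, "wx": 0, "wy": 0, "wz": -39.7, "gripper": 8.5},
    {"tx": 8.2, "ty": -5.9, "tz": -0.4, "wx": 0, "wy": 0, "wz": -39.7, "gripper": 8.5},
    {"tx": 8.2, "ty": -5.9, "tz": -0.4, "wx": 0, "wy": 0, "wz": -39.7, "gripper": 8.5},
    {"tx": 8.2, "ty": -5.9, "tz": -0.4, "wx": 0, "wy": 0, "wz": -39.7, "gripper": 8.5},
    {"tx": 8.2, "ty": -5.9, "tz": -0.4, "wx": 0, "wy": 0, "wz": -39.7, "gripper": 8.5},
    {"tx": 8.2, "ty": -5.9, "tz": -0.4, "wx": 0, "wy": 0, "wz": -39.7, "gripper": 8.5},
    {"tx": 8.2, "ty": -5.9, "tz": -0.4, "wx": 0, "wy": 0, "wz": -39.7, "gripper": 8.5}
  ]
}}

```text
time: 24.47
tool_pos: [0.437, -0.0714, 0.159]
eef_rot: [-2.318, -2.116, 0.003]
wrist_force: [0.6, -0.6, -0.6]
gripper_width: 0.0851
gripper_force: 0.0
```

```bash
python3 look.py block_center baren_center;  python3 go.py .4385 -.0715 -.028 -5
```

```text
block_center [0.96] px [257. 167.] fit [ 0.4383 -0.0714 -0.0855] iou 0.985 
baren_center [0.75] px [249.  26.] fit [0.4433 0.0718] iou 0.985 CUT
from [ 0.4377 -0.0718  0.1601] j6 target -0.07
call 1 t [ 0.03  0.11 18.81] w [-0.1 -0.  -0.2] minrows 5
```

>>> {"method": "arm_command", "body": {
  "rows": [
    {"tx": 0, "ty": 0.1, "tz": 4, "wx": 0, "wy": 0, "wz": 0, "gripper": 8.5},
    {"tx": 0, "ty": 0.1, "tz": 8, "wx": 0, "wy": 0, "wz": 0, "gripper": 8.5},
    {"tx": 0, "ty": 0.1, "tz": 12, "wx": 0, "wy": 0, "wz": 0, "gripper": 8.5},
    {"tx": 0, "ty": 0.1, "tz": 15, "wx": 0, "wy": 0, "wz": 0, "gripper": 8.5},
    {"tx": 0, "ty": 0.1, "tz": 17, "wx": 0, "wy": 0, "wz": 0, "gripper": 8.5},
    {"tx": 0, "ty": 0.1, "tz": 18.2, "wx": 0, "wy": 0, "wz": 0, "gripper": 8.5},
    {"tx": 0, "ty": 0.1, "tz": 18.8, "wx": 0, "wy": 0, "wz": 0, "gripper": 8.5},
    {"tx": 0, "ty": 0.1, "tz": 18.8, "wx": 0, "wy": 0, "wz": 0, "gripper": 8.5}
  ]
}}

```text
time: 25.28
tool_pos: [0.4378, -0.0716, -0.0285]
eef_rot: [-2.317, -2.118, 0.002]
wrist_force: [-0.0, -0.7, -0.1]
gripper_width: 0.0848
gripper_force: 0.0
```

>>> {"method": "arm_command", "body": {
  "newtons": 60,
  "rows": [
    {"tx": 0, "ty": 0, "tz": 0, "wx": 0, "wy": 0, "wz": 0, "gripper": 5},
    {"tx": 0, "ty": 0, "tz": 0, "wx": 0, "wy": 0, "wz": 0, "gripper": 5},
    {"tx": 0, "ty": 0, "tz": 0, "wx": 0, "wy": 0, "wz": 0, "gripper": 5},
    {"tx": 0, "ty": 0, "tz": 0, "wx": 0, "wy": 0, "wz": 0, "gripper": 5},
    {"tx": 0, "ty": 0, "tz": 0, "wx": 0, "wy": 0, "wz": 0, "gripper": 5},
    {"tx": 0, "ty": 0, "tz": 0, "wx": 0, "wy": 0, "wz": 0, "gripper": 5},
    {"tx": 0, "ty": 0, "tz": 0, "wx": 0, "wy": 0, "wz": 0, "gripper": 5},
    {"tx": 0, "ty": 0, "tz": 0, "wx": 0, "wy": 0, "wz": 0, "gripper": 5}
  ]
}}

```text
time: 25.95
tool_pos: [0.4408, -0.0725, -0.0255]
eef_rot: [2.316, 2.119, 0.002]
wrist_force: [0.4, -0.5, 6.5]
gripper_width: 0.0583
gripper_force: 65.2
```

>>> {"method": "arm_command", "body": {
  "rows": [
    {"tx": 0, "ty": 0, "tz": -2, "wx": 0, "wy": 0, "wz": 0, "gripper": 5},
    {"tx": 0, "ty": 0, "tz": -5, "wx": 0, "wy": 0, "wz": 0, "gripper": 5},
    {"tx": 0, "ty": 0, "tz": -9, "wx": 0, "wy": 0, "wz": 0, "gripper": 5},
    {"tx": 0, "ty": 0, "tz": -12, "wx": 0, "wy": 0, "wz": 0, "gripper": 5},
    {"tx": 0, "ty": 0, "tz": -13, "wx": 0, "wy": 0, "wz": 0, "gripper": 5},
    {"tx": 0, "ty": 0, "tz": -13, "wx": 0, "wy": 0, "wz": 0, "gripper": 5}
  ]
}}

```text
time: 26.45
tool_pos: [0.4419, -0.0728, 0.1065]
eef_rot: [2.313, 2.116, 0.006]
wrist_force: [-0.1, 0.4, -0.2]
gripper_width: 0.0587
gripper_force: 65.3
```

```bash
python3 go.py .4037 .286 .10 -4.8; python3 look.py board baren_center
```

```text
from [ 0.4419 -0.0728  0.1065] j6 target 0.7
call 1 t [17.7  -3.5   0.26] w [ 0.2  0.1 -0.1] minrows 5
call 2 t [17.71 -3.45  0.29] w [ 0.2  0.1 -0.1] minrows 5
board none
baren_center [0.59] px [239.  22.] fit [0.4429 0.0719] iou 0.982 CUT
```

>>> {"method": "arm_command", "body": {
  "rows": [
    {"tx": 2, "ty": -0.4, "tz": 0, "wx": 0, "wy": 0, "wz": 0, "gripper": 5},
    {"tx": 5, "ty": -1, "tz": 0, "wx": 0, "wy": 0, "wz": 0, "gripper": 5},
    {"tx": 8.5, "ty": -1.7, "tz": 0, "wx": 0, "wy": 0, "wz": 0, "gripper": 5},
    {"tx": 12, "ty": -2.4, "tz": 0, "wx": 0, "wy": 0, "wz": 0, "gripper": 5},
    {"tx": 15.5, "ty": -3, "tz": 0, "wx": 0, "wy": 0, "wz": 0, "gripper": 5},
    {"tx": 19, "ty": -3.7, "tz": 0, "wx": 0, "wy": 0, "wz": 0, "gripper": 5},
    {"tx": 21, "ty": -4.1, "tz": 0, "wx": 0, "wy": 0, "wz": 0, "gripper": 5},
    {"tx": 22, "ty": -4.3, "tz": 0, "wx": 0, "wy": 0, "wz": 0, "gripper": 5}
  ]
}}

```text
time: 27.27
tool_pos: [0.4133, 0.1531, 0.1003]
eef_rot: [-2.313, -2.122, 0.006]
wrist_force: [0.3, 1.0, -1.3]
gripper_width: 0.0584
gripper_force: 65.3
```

```bash
python3 go.py .4037 .286 .10 -4.8; python3 look.py board
```

```text
from [0.4133 0.1531 0.1003] j6 target 0.7
call 1 t [13.15 -2.1   0.03] w [-0.3  0.  -0.1] minrows 4
board [0.64] px [229.  69.] fit [ 0.4036  0.2868 -0.0797] iou 0.99 CUT
```

>>> {"method": "arm_command", "body": {
  "rows": [
    {"tx": 3, "ty": -0.5, "tz": 0, "wx": 0, "wy": 0, "wz": 0, "gripper": 5},
    {"tx": 6.5, "ty": -1, "tz": 0, "wx": 0, "wy": 0, "wz": 0, "gripper": 5},
    {"tx": 10, "ty": -1.6, "tz": 0, "wx": 0, "wy": 0, "wz": 0, "gripper": 5},
    {"tx": 12.5, "ty": -2, "tz": 1.5, "wx": 0, "wy": 0, "wz": 0, "gripper": 5},
    {"tx": 13.2, "ty": -2.1, "tz": 4, "wx": 0, "wy": 0, "wz": 0, "gripper": 5},
    {"tx": 13.2, "ty": -2.1, "tz": 6, "wx": 0, "wy": 0, "wz": 0, "gripper": 5},
    {"tx": 13.2, "ty": -2.1, "tz": 6, "wx": 0, "wy": 0, "wz": 0, "gripper": 5},
    {"tx": 13.2, "ty": -2.1, "tz": 6, "wx": 0, "wy": 0, "wz": 0, "gripper": 5}
  ]
}}

```text
time: 28.03
tool_pos: [0.4054, 0.2824, 0.041]
eef_rot: [-2.318, -2.119, 0.008]
wrist_force: [-0.1, -0.1, -0.8]
gripper_width: 0.0581
gripper_force: 65.2
```

```bash
python3 go.py .4036 .2868 -.0135 -4.7; python3 - <<'E'
from h import *
im,K,E=cam("wrist"); im=im[:,:,::-1].copy(); s=readout.get_state(); print(s["tool_pos"])
for n,p,z,col in (("board",(.4036,.2868,-.08),0,(0,255,0)),("block_center",(*s["tool_pos"][:2],-.082),s["tool_pos"][2]+.026,(0,0,255))):
    r=cv2.resize(render(n,p,K,E,z),(512,384),interpolation=0); c,_=cv2.findContours(r,0,2); cv2.drawContours(im,c,-1,col,1)
cv2.imwrite("pics/w8.png",im)
E
```

```text
from [0.4054 0.2824 0.041 ] j6 target 0.7
call 1 t [ 0.44 -0.19  5.45] w [-0.2  0.2 -0.4] minrows 2
[0.40670881 0.28300142 0.04250584]
```

View pics/w8.png

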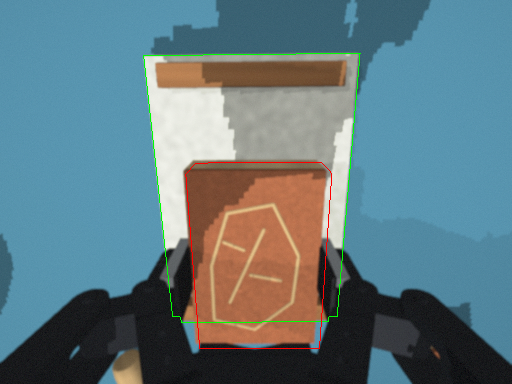

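>>> {"method": "arm_command", "body": {
  "rows": [
    {"tx": 0.4, "ty": -0.1, "tz": 2, "wx": 0, "wy": 0, "wz": 0, "gripper": 5},
    {"tx": 0.4, "ty": -0.1, "tz": 3.5, "wx": 0, "wy": 0, "wz": 0, "gripper": 5},
    {"tx": 0.4, "ty": -0.1, "tz": 4.5, "wx": 0, "wy": 0, "wz": 0, "gripper": 5},
    {"tx": 0.4, "ty": -0.1, "tz": 4.9, "wx": 0, "wy": 0, "wz": 0, "gripper": 5},
    {"tx": 0.4, "ty": -0.1, "tz": 5.2, "wx": 0, "wy": 0, "wz": 0, "gripper": 5},
    {"tx": 0.4, "ty": -0.1, "tz": 5.4, "wx": 0, "wy": 0, "wz": 0, "gripper": 5},
    {"tx": 0.4, "ty": -0.1, "tz": 5.4, "wx": 0, "wy": 0, "wz": 0, "gripper": 5}
  ]
}}

```text
time: 28.67
tool_pos: [0.4066, 0.2885, -0.0106]
eef_rot: [2.318, 2.12, 0.001]
wrist_force: [0.3, 1.1, -1.9]
gripper_width: 0.0582
gripper_force: 65.3
```

>>> {"method": "arm_command", "body": {
  "rows": [
    {"tx": 0, "ty": -0.2, "tz": 0.15, "wx": 0, "wy": 0, "wz": 0, "gripper": 5},
    {"tx": 0, "ty": -0.2, "tz": 0.3, "wx": 0, "wy": 0, "wz": 0, "gripper": 5},
    {"tx": 0, "ty": -0.2, "tz": 0.45, "wx": 0, "wy": 0, "wz": 0, "gripper": 5},
    {"tx": 0, "ty": -0.2, "tz": 0.45, "wx": 0, "wy": 0, "wz": 0, "gripper": 5}
  ]
}}

```text
time: 29.0
tool_pos: [0.4043, 0.2889, -0.0135]
eef_rot: [2.317, 2.121, -0.0]
wrist_force: [-8.1, -3.9, 18.2]
gripper_width: 0.0587
gripper_force: 67.4
```

Contact; release and rise.

>>> {"method": "arm_command", "body": {
  "rows": [
    {"tx": 0, "ty": 0, "tz": -0.2, "wx": 0, "wy": 0, "wz": 0, "gripper": 5},
    {"tx": 0, "ty": 0, "tz": -0.25, "wx": 0, "wy": 0, "wz": 0, "gripper": 8.0},
    {"tx": 0, "ty": 0, "tz": -0.25, "wx": 0, "wy": 0, "wz": 0, "gripper": 8.0},
    {"tx": 0, "ty": 0, "tz": -0.3, "wx": 0, "wy": 0, "wz": 0, "gripper": 8.0},
    {"tx": 0, "ty": 0, "tz": -4, "wx": 0, "wy": 0, "wz": 0, "gripper": 8.0},
    {"tx": 0, "ty": 0, "tz": -8, "wx": 0, "wy": 0, "wz": 0, "gripper": 8.0},
    {"tx": 0, "ty": 0, "tz": -12, "wx": 0, "wy": 0, "wz": 0, "gripper": 8.5},
    {"tx": 0, "ty": 0, "tz": -16, "wx": 0, "wy": 0, "wz": 0, "gripper": 8.5}
  ]
}}

```text
time: 29.67
tool_pos: [0.4034, 0.2883, 0.1456]
eef_rot: [-2.318, -2.12, 0.002]
wrist_force: [0.2, 1.2, 0.3]
gripper_width: 0.0849
gripper_force: 0.0
```

```bash
python3 look.py block_center@.012 board;  python3 go.py .4433 .0718 .16 -4.7
```

```text
block_center [0.71] px [256. 172.] fit [ 0.4037  0.2893 -0.0875] iou 0.963 
board [0.77] px [255. 160.] fit [ 0.4033  0.2865 -0.0793] iou 0.74 
from [0.407  0.2901 0.1487] j6 target 0.24
call 1 t [-21.42   5.56  -1.19] w [ 0.4 -0.3 -0.4] minrows 6
```

>>> {"method": "arm_command", "body": {
  "rows": [
    {"tx": -21.4, "ty": 5.6, "tz": -1, "wx": 0, "wy": 0, "wz": 0, "gripper": 8.5},
    {"tx": -21.4, "ty": 5.6, "tz": -1, "wx": 0, "wy": 0, "wz": 0, "gripper": 8.5},
    {"tx": -21.4, "ty": 5.6, "tz": -1, "wx": 0, "wy": 0, "wz": 0, "gripper": 8.5},
    {"tx": -21.4, "ty": 5.6, "tz": -1, "wx": 0, "wy": 0, "wz": 0, "gripper": 8.5},
    {"tx": -21.4, "ty": 5.6, "tz": -1, "wx": 0, "wy": 0, "wz": 0, "gripper": 8.5},
    {"tx": -21.4, "ty": 5.6, "tz": -1, "wx": 0, "wy": 0, "wz": 0, "gripper": 8.5},
    {"tx": -21.4, "ty": 5.6, "tz": -1, "wx": 0, "wy": 0, "wz": 0, "gripper": 6},
    {"tx": -21.4, "ty": 5.6, "tz": -1, "wx": 0, "wy": 0, "wz": 0, "gripper": 6}
  ]
}}

```text
time: 30.48
tool_pos: [0.4401, 0.07, 0.153]
eef_rot: [-2.319, -2.116, 0.002]
wrist_force: [0.2, 0.4, 0.7]
gripper_width: 0.0634
gripper_force: 0.0
```

```bash
python3 look.py baren_center;  python3 go.py .4433 .0718 -.008 -4.7
```

```text
baren_center [0.57] px [258. 166.] fit [0.4433 0.0722] iou 0.971 
from [0.44   0.0713 0.1533] j6 target 0.24
call 1 t [ 0.07  0.35 16.13] w [-0.1 -0.  -0.4] minrows 4
```

>>> {"method": "arm_command", "body": {
  "rows": [
    {"tx": 0.1, "ty": 0.3, "tz": 4, "wx": 0, "wy": 0, "wz": 0, "gripper": 6},
    {"tx": 0.1, "ty": 0.3, "tz": 8, "wx": 0, "wy": 0, "wz": 0, "gripper": 6},
    {"tx": 0.1, "ty": 0.3, "tz": 11, "wx": 0, "wy": 0, "wz": 0, "gripper": 6},
    {"tx": 0.1, "ty": 0.3, "tz": 13.5, "wx": 0, "wy": 0, "wz": 0, "gripper": 6},
    {"tx": 0.1, "ty": 0.3, "tz": 15.2, "wx": 0, "wy": 0, "wz": 0, "gripper": 6},
    {"tx": 0.1, "ty": 0.3, "tz": 16.1, "wx": 0, "wy": 0, "wz": 0, "gripper": 6},
    {"tx": 0.1, "ty": 0.3, "tz": 16.1, "wx": 0, "wy": 0, "wz": 0, "gripper": 6}
  ]
}}

```text
time: 31.17
tool_pos: [0.4414, 0.0725, -0.009]
eef_rot: [-2.313, -2.121, 0.006]
wrist_force: [0.2, -0.1, -0.4]
gripper_width: 0.0604
gripper_force: 0.0
```

>>> {"method": "arm_command", "body": {
  "newtons": 50,
  "rows": [
    {"tx": 0, "ty": 0, "tz": 0, "wx": 0, "wy": 0, "wz": 0, "gripper": 2},
    {"tx": 0, "ty": 0, "tz": 0, "wx": 0, "wy": 0, "wz": 0, "gripper": 2},
    {"tx": 0, "ty": 0, "tz": 0, "wx": 0, "wy": 0, "wz": 0, "gripper": 2},
    {"tx": 0, "ty": 0, "tz": 0, "wx": 0, "wy": 0, "wz": 0, "gripper": 2},
    {"tx": 0, "ty": 0, "tz": 0, "wx": 0, "wy": 0, "wz": 0, "gripper": 2},
    {"tx": 0, "ty": 0, "tz": 0, "wx": 0, "wy": 0, "wz": 0, "gripper": 2},
    {"tx": 0, "ty": 0, "tz": 0, "wx": 0, "wy": 0, "wz": 0, "gripper": 2},
    {"tx": 0, "ty": 0, "tz": 0, "wx": 0, "wy": 0, "wz": 0, "gripper": 2}
  ]
}}

```text
time: 31.83
tool_pos: [0.4457, 0.0715, -0.0049]
eef_rot: [2.317, 2.119, 0.004]
wrist_force: [-0.7, 1.4, 6.1]
gripper_width: 0.0261
gripper_force: 49.9
```

Gripped. Lift and carry to the block at (.4037, .289).

>>> {"method": "arm_command", "body": {
  "rows": [
    {"tx": 0, "ty": 0, "tz": -2, "wx": 0, "wy": 0, "wz": 0, "gripper": 2},
    {"tx": 0, "ty": 0, "tz": -5, "wx": 0, "wy": 0, "wz": 0, "gripper": 2},
    {"tx": 0, "ty": 0, "tz": -9, "wx": 0, "wy": 0, "wz": 0, "gripper": 2},
    {"tx": 0, "ty": 0, "tz": -11, "wx": 0, "wy": 0, "wz": 0, "gripper": 2},
    {"tx": 0, "ty": 0, "tz": -11, "wx": 0, "wy": 0, "wz": 0, "gripper": 2},
    {"tx": 0, "ty": 0, "tz": -11, "wx": 0, "wy": 0, "wz": 0, "gripper": 2}
  ]
}}

```text
time: 32.33
tool_pos: [0.4454, 0.0711, 0.1051]
eef_rot: [2.316, 2.118, 0.005]
wrist_force: [-0.2, 0.5, -1.6]
gripper_width: 0.0264
gripper_force: 49.7
```

```bash
python3 go.py .4037 .289 .105 -4.7; python3 look.py baren_center@.11
```

```text
from [0.4454 0.0711 0.1051] j6 target 0.7
call 1 t [ 2.133e+01 -6.090e+00 -1.000e-02] w [ 0.2 -0.  -0.4] minrows 6
baren_center [0.97] px [254. 227.] fit [0.4447 0.0719] iou 0.787
```

>>> {"method": "arm_command", "body": {
  "rows": [
    {"tx": 2.5, "ty": -0.7, "tz": 0, "wx": 0, "wy": 0, "wz": 0, "gripper": 2},
    {"tx": 6, "ty": -1.7, "tz": 0, "wx": 0, "wy": 0, "wz": 0, "gripper": 2},
    {"tx": 9.5, "ty": -2.7, "tz": 0, "wx": 0, "wy": 0, "wz": 0, "gripper": 2},
    {"tx": 13, "ty": -3.7, "tz": 0, "wx": 0, "wy": 0, "wz": 0, "gripper": 2},
    {"tx": 16.5, "ty": -4.7, "tz": 0, "wx": 0, "wy": 0, "wz": 0, "gripper": 2},
    {"tx": 19.5, "ty": -5.6, "tz": 0, "wx": 0, "wy": 0, "wz": 0, "gripper": 2},
    {"tx": 21.3, "ty": -6.1, "tz": 0, "wx": 0, "wy": 0, "wz": 0, "gripper": 2},
    {"tx": 21.3, "ty": -6.1, "tz": 0, "wx": 0, "wy": 0, "wz": 0, "gripper": 2}
  ]
}}

```text
time: 33.1
tool_pos: [0.3996, 0.2912, 0.1012]
eef_rot: [-2.313, -2.123, 0.005]
wrist_force: [-0.3, -0.4, -0.9]
gripper_width: 0.0262
gripper_force: 49.7
```

>>> {"method": "arm_command", "body": {
  "rows": [
    {"tx": 0, "ty": 0, "tz": 1, "wx": 0, "wy": 0, "wz": 0, "gripper": 2},
    {"tx": 0, "ty": 0, "tz": 3, "wx": 0, "wy": 0, "wz": 0, "gripper": 2},
    {"tx": 0, "ty": 0, "tz": 5, "wx": 0, "wy": 0, "wz": 0, "gripper": 2},
    {"tx": 0, "ty": 0, "tz": 6, "wx": 0, "wy": 0, "wz": 0, "gripper": 2},
    {"tx": 0, "ty": 0, "tz": 6, "wx": 0, "wy": 0, "wz": 0, "gripper": 2},
    {"tx": 0, "ty": 0, "tz": 6, "wx": 0, "wy": 0, "wz": 0, "gripper": 2}
  ]
}}

```text
time: 33.6
tool_pos: [0.4013, 0.2875, 0.0422]
eef_rot: [-2.319, -2.119, 0.005]
wrist_force: [-0.9, 0.5, -0.8]
gripper_width: 0.026
gripper_force: 49.7
```

```bash
python3 go.py .4037 .289 .030 -4.7; python3 look.py block_center@.012 baren_center@.05
```

```text
from [0.4013 0.2875 0.0422] j6 target 0.7
call 1 t [0.17 0.23 1.22] w [-0.1  0.1 -0.5] minrows 1
block_center [0.88] px [261. 159.] fit [ 0.4038  0.29   -0.0874] iou 0.282 
baren_center [0.67] px [254. 227.] fit [0.4005 0.2887] iou 0.759
```

>>> {"method": "arm_command", "body": {
  "rows": [
    {"tx": 0.1, "ty": 0.2, "tz": 0.6, "wx": 0, "wy": 0, "wz": 0, "gripper": 2},
    {"tx": 0.1, "ty": 0.2, "tz": 1, "wx": 0, "wy": 0, "wz": 0, "gripper": 2},
    {"tx": 0.1, "ty": 0.2, "tz": 1.2, "wx": 0, "wy": 0, "wz": 0, "gripper": 2},
    {"tx": 0.1, "ty": 0.2, "tz": 1.2, "wx": 0, "wy": 0, "wz": 0, "gripper": 2}
  ]
}}

```text
time: 34.08
tool_pos: [0.4037, 0.2894, 0.0308]
eef_rot: [-2.318, -2.121, 0.002]
wrist_force: [-0.1, 0.2, -0.6]
gripper_width: 0.0259
gripper_force: 49.7
```

>>> {"method": "arm_command", "body": {
  "rows": [
    {"tx": 0, "ty": 0, "tz": 0.15, "wx": 0, "wy": 0, "wz": 0, "gripper": 2},
    {"tx": 0, "ty": 0, "tz": 0.3, "wx": 0, "wy": 0, "wz": 0, "gripper": 2},
    {"tx": 0, "ty": 0, "tz": 0.3, "wx": 0, "wy": 0, "wz": 0, "gripper": 2}
  ]
}}

```text
time: 34.33
tool_pos: [0.4042, 0.2897, 0.0291]
eef_rot: [2.318, 2.121, -0.0]
wrist_force: [-2.4, -1.2, 5.3]
gripper_width: 0.0262
gripper_force: 50.3
```

Contact; release, rise.

>>> {"method": "arm_command", "body": {
  "rows": [
    {"tx": 0, "ty": 0, "tz": -0.05, "wx": 0, "wy": 0, "wz": 0, "gripper": 2},
    {"tx": 0, "ty": 0, "tz": -0.1, "wx": 0, "wy": 0, "wz": 0, "gripper": 6},
    {"tx": 0, "ty": 0, "tz": -0.1, "wx": 0, "wy": 0, "wz": 0, "gripper": 6},
    {"tx": 0, "ty": 0, "tz": -0.4, "wx": 0, "wy": 0, "wz": 0, "gripper": 6},
    {"tx": 0, "ty": 0, "tz": -4, "wx": 0, "wy": 0, "wz": 0, "gripper": 6},
    {"tx": 0, "ty": 0, "tz": -8, "wx": 0, "wy": 0, "wz": 0, "gripper": 6},
    {"tx": 0, "ty": 0, "tz": -12, "wx": 0, "wy": 0, "wz": 0, "gripper": 6},
    {"tx": 0, "ty": 0, "tz": -15, "wx": 0, "wy": 0, "wz": 0, "gripper": 6}
  ]
}}

```text
time: 35.0
tool_pos: [0.4049, 0.29, 0.182]
eef_rot: [2.317, 2.12, 0.005]
wrist_force: [0.6, 0.6, 0.8]
gripper_width: 0.0603
gripper_force: 0.0
```

```bash
python3 look.py pics/w9.png block_center@.012 baren_center@.034 board; python3 - <<'E'
from h import *
a=cam("top")[0][:,:,::-1][130:330,80:420]; w=cv2.imread('pics/w9.png')
cv2.imwrite('pics/d9.png',np.hstack([cv2.resize(a,(450,265)),cv2.resize(w,(350,265))]))
E
```

```text
block_center [0.81] px [254. 159.] fit [ 0.4037  0.2897 -0.0915] iou 0.302 
baren_center [0.75] px [253. 170.] fit [0.403  0.2897] iou 0.943 
board [0.95] px [253. 156.] fit [ 0.4033  0.2863 -0.0818] iou 0.717
```

View pics/d9.png

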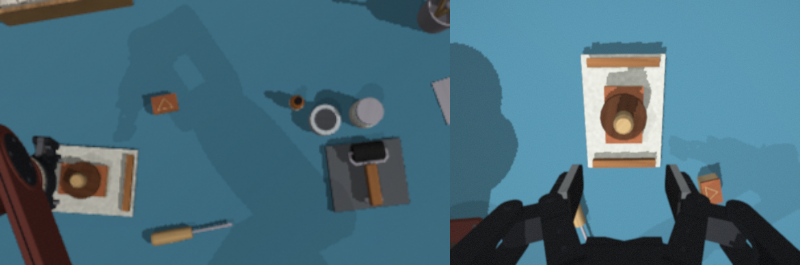

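```bash
python3 -c "from workcell import hand_in; print(hand_in())"
```

```text
the job is handed in; nothing more can be done
None
```

The printing station is set out as asked and handed in at about 35 s. Final camera checks put every item inside its limits, with the small block and dropper left where they were, but the hand-in returned no verdict.

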